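# Slide the desk tray up into its dock

## Robot

A 7-joint arm with a two-finger parallel gripper is mounted at the origin on a cart in front of the work surface, level with it; the furniture and walls round the work are solid. World frame = base frame: x ahead of the robot, y to its left, z up, the work surface at z = 0. Lengths are in m, angles in rad, forces in N, time in s.
With the tool pointing down it reaches from about 0.425 to 0.925 m from the base axis. Payload 6.8 kg.
Tool frame: the origin (TCP) lies midway between the tips of the shut fingers; the grasp point (between the pads) lies 19 mm behind it; x points along the fingers, z is the direction in which the jaws open and shut, and the axes are right-handed (so a half turn about x gives the same grasp; the last joint's range is limited). The gripper opens to 85 mm and grips with 20 to 120 N. Pads are 22 mm wide; open, the fingers measure 114 mm over their backs; the gripper's body (76 mm by 85 mm) begins 54 mm behind the grasp point. The pads swing forward as they close: fully open they stand 13 mm farther back than shut.
Start: joints at [-1.376, 0.477, 0.022, 1.555, -0.011, 1.109, -0.083], TCP at [0.201, 0.644, 0.231] pointing down, gripper open.
Joint ranges: [-2.96, 2.96], [-0.34, 2.1], [-1.41, 1.46], [0.24, 2.44], [-1.37, 4.51], [0.17, 1.92], [-2.96, 2.96]. Speed limits (rad/s): [2.39, 2.39, 3.14, 3.14, 3.14, 3.14, 3.14].

## Interface

Orientations are given as a unit quaternion [w, x, y, z].
In Python, from station import bot gives the robot as it stands. The module is installed in compiled form; this text tells all that it offers.
- The arm moves only by the shell command python3 -m jog 'ROWS' [FORCE]. ROWS is text: rows parted by semicolons, each of 7 numbers parted by spaces: the shift along the tool's x, y, z in mm, then the turn, a rotation vector about the tool's x, y, z in units of 6 degrees (1.0 is 6 degrees), then the finger opening in mm, from 0 to 85.4. A call has 1 to 5 rows; each row shifts and turns the commanded pose from where the row before left it, along the tool's axes as they then stand; what a row does not reach is not made up. A row lasts 1/10 s, in which the tool goes at most 50 mm and 8.59 degrees, less where a joint would pass 70% of its speed; a pose out of reach is approached as far as the arm can. A call with a gripper value outside its range is refused whole. The fingers move at their own pace and stop on an object; FORCE is the grip in N (left out, the last holds). Time passes only in rows, so rows that do not move let the fingers close. It gives the time, the measured TCP pose, the force and the opening at its end, in the units of the state.
- bot.get_obs(): the state, without advancing time (a new reading comes with each control period).
- bot.read_camera(name): name is "scene" or "top" or "wrist"; returns (picture, depth): 384x512x3 uint8, red, green, blue; 384x512 float32, m along the optical axis (not along the pixel's ray), 0 where there is no reading.
- bot.calibration(name): a dict with "fx", "fy", "cx", "cy" (pixels), "D" ([k1, k2, p1, p2, k3] as OpenCV has them; the pictures are not rectified), "T" (4x4, takes a point from camera to world coordinates). Camera axes: x right, y up, looking along -z (the intrinsics and any distortion apply to the point x, -y, -z); pixel columns grow to the right and rows downward; lengths in m; the calibration is good to about 2 mm. A picture is of the moment at which its call begins: read the wrist's pose just before it. calibration takes no time and is no camera call; for the wrist camera it gives the pose at the moment of the call.
- bot.hand_in(): hands the job in, once; it reports no verdict.
The state is a dict: "t": time; "q": joint angles; "joint_vel": joint speeds; "joint_torque": joint torques, N m; "eef_pos": TCP position; "tool_rot": TCP orientation; "contact_force": force on the tool from outside, world axes, zero at the start; "torque": the same for the moment, N m; "gripper_width": opening from 0.0 (shut) to 1.0 (fully open).
Only numpy, scipy, OpenCV 4.12 (cv2) and the standard library are available. Lean on these libraries where they do the work, as an engineer would, in place of code of your own. Each camera call takes 0.05 s, during which the arm holds its last target.

## Task

Slide the small wooden tray, with the small carton standing loose in it, out of the clutter, up over the step and into its wooden dock until it is pressed home against the sprung pad of the end stop, then let go so that it stays flat on the dock, touching the pad. Do not carry it: raise only the knob end to clear the step, and let the other end drag on the desk until about half of the tray is across. Work gently: do not ram the step, the rails or the pad, do not tip or shift out the carton, and leave the other things on the desk alone.

Things in the scene. Friction and masses are not known exactly. Their poses are not given: they have to be found in the camera images.
- tray: Loose open tray of light wood, 150 long (x) x 90 wide (y) x 16 mm high, walls and floor 5 mm thick, about 0.45 kg (varies), with a wooden ball knob of 28 mm diameter on a thin 10 mm steel stem. Origin: centre of the underside. +x points to the knob end, which is the leading end. Gripped by the ball, the tray can pitch between the fingers like on an axle.
- tray_knob (a point): Centre of the ball knob: 45 mm ahead (+x) of the tray's origin and 48 mm above its underside.
- tray_nose (a point): Lower edge of the tray's leading (knob) end, mid width, 75 mm ahead of the tray's origin.
- tray_tail (a point): Lower edge of the tray's trailing end, mid width, 75 mm behind the tray's origin.
- dock: Fixed light wood board, 240 long (+x, the way the tray slides in) x 122 mm wide. Origin: under the middle of its mouth edge; the flat deck is 10 mm above it, so the step above the desk (z = 0) is 10 mm plus the origin's z: 7 to 12 mm. Side rails, 14 mm above the deck, leave a lane 97 mm wide (x > 35 mm), flared to about 110 mm at the mouth. The tray goes in with its +x along the dock's +x.
- end_stop: Fixed wooden bracket, 70 mm wide, 34 mm high, across the far end of the dock; origin: middle of the foot of its face toward the mouth, 220 mm from the mouth edge along the dock's x and at deck height; axes parallel to the dock's. On its mouth side (-x) it carries a sprung black rubber pad on a clamped carriage with two steel rods.
- carton: Loose small printed carton, 23 (x) x 46 (y) x 56 mm high, about 80 g (varies), standing upright on the tray's floor in its trailing half, its broad faces toward the tray's ends, so it topples at about 0.39 rad; origin: centre of its underside, z up.
- date_stamp: Bystander: loose black hand stamp, 52 x 88 x 46 mm, on the desk; origin: centre of the underside.
- pad_limit (a point): Fixed point on the dock's centre line, 25 mm in front of the bracket's face, 12 mm above the deck. The pad's face (50 mm wide, 3 to 21 mm above the deck) stands here or up to 30 mm nearer the mouth: not measured, it must be felt or seen. The pad yields 1 mm per 2 N over 10 mm and is damped (2 N more at 15 mm/s); pressed home means with some 4 to 10 N, over 15 N is ramming.
- blue_box: Bystander: loose small printed carton, 13 x 46 x 46 mm, standing on the desk; origin: centre of the underside.

How it is judged:
On the way, in this order (a step that is already met when the one before it is completed fails the run):
1. the tray's leading end is over the dock's deck while its trailing end still drags on the desk (x of tray_nose in the frame of dock above 0.012 m and z of tray_nose in the frame of dock above 0.008 m and height (world z) of tray_tail below 0.005 m), for 0.1 s.
2. the tray, wholly on the dock, is pressed against the sprung pad with at least 3 N (contact force between tray and end_stop above 3 N and x of tray_tail in the frame of dock above 0.005 m), for 0.2 s.
At the end, for the whole second after the job is handed in: The tray rests flat on the deck (tilt < 0.03 rad, within 2 mm of it), its tail over 5 mm inside the mouth edge, along the dock within 0.12 rad, touching the pad (over 0.1 N); the small carton stands upright on the tray floor (tilt < 0.1 rad, within 50 mm of the tray centre) (contact force between tray and end_stop above 0.1 N and x of tray_tail in the frame of dock above 0.005 m and z of tray in the frame of dock between 0.008 and 0.012 m and angle between tray's own z axis and vertical below 0.03 rad and angle between the x axis of tray and the x axis of dock, either way round below 0.12 rad and z of carton in the frame of tray below 0.01 m and horizontal distance between carton and tray below 0.05 m and angle between carton's own z axis and vertical below 0.1 rad and linear speed of tray below 0.01 m/s).
It fails at once if the pad is rammed: over 15 N between tray and end stop (contact force between tray and end_stop above 15 N).
It fails at once if the tray catches on or is forced against the dock: over 40 N between tray and dock (contact force between tray and dock above 40 N).
It fails at once if the tray is carried: its trailing end more than 7 mm above the desk while its centre is still over 20 mm short of the mouth edge (height (world z) of tray_tail above 0.007 m and x of tray in the frame of dock below -0.02 m).
It fails at once if the tray is tipped more than 0.25 rad or the carton more than 0.35 rad (angle between tray's own z axis and vertical above 0.25 rad or angle between carton's own z axis and vertical above 0.35 rad).
It fails at once if another thing on the desk is shifted by more than 20 mm (distance of any of date_stamp, blue_box from where it was at the start of the episode above 0.02 m).
It also fails if it takes over 67 s, if anything falls off the work surface, if the arm or the gripper's body presses on something with over 40 N, if the wrist force passes 120 N, or if a joint passes its speed limit or range.

## Working session

There is one attempt and no reset: what is moved stays moved. The work goes in short steps, Python scripts to look and compute and a shell command to move; the robot and the scene stay as the last step left them, time stands still between calls to the robot, and variables do not carry over. Pictures are saved under pics/ and viewed, and the job is handed in when it is done.

```bash
mkdir -p pics; ls; python3 - <<'E'
from station import bot
import cv2,numpy as np,json
print(bot.get_obs())
for n in ["scene","top","wrist"]:
    c=bot.calibration(n); print(n,{k:(np.round(v,4).tolist()) for k,v in c.items()})
    p,d=bot.read_camera(n)
    np.savez(f"pics/{n}0.npz",p=p,d=d,T=c["T"],K=[c["fx"],c["fy"],c["cx"],c["cy"]],D=c["D"])
    cv2.imwrite(f"pics/{n}0.png",cv2.resize(p[:,:,::-1],(800,600)))
E
```

```text
pics
{'t': 0.0, 'q': array([-1.37608314,  0.47780092,  0.02231488,  1.55646199, -0.01148883,
        1.10929226, -0.08313659]), 'joint_vel': array([ 0.00063411, -0.00031789, -0.00124486,  0.00053328,  0.00142836,
       -0.00052319, -0.00015983]), 'joint_torque': array([-2.77964045e-04, -5.96433592e+01,  1.60700910e+00, -2.81194121e+01,
        1.22710966e-02,  9.30697366e-03,  1.98756339e-05]), 'eef_pos': array([0.20111455, 0.64371804, 0.23032024]), 'tool_rot': array([ 0.56919876, -0.41929051,  0.57018444,  0.41844707]), 'contact_force': array([-0.19971886, -1.17024308, -0.00492385]), 'torque': array([-0.0216866 ,  0.03217126,  0.02166422]), 'gripper_width': 1.0031042621015887}
scene {'fx': 356.5528, 'fy': 356.5528, 'cx': 259.5379, 'cy': 188.8462, 'D': [0.0359, 0.0, 0.0, 0.0, 0.0], 'T': [[0.8748, 0.2188, -0.4322, 0.2119], [-0.4844, 0.3902, -0.783, -0.508], [-0.0027, 0.8943, 0.4474, 0.4521], [0.0, 0.0, 0.0, 1.0]]}
top {'fx': 414.785, 'fy': 414.785, 'cx': 252.8809, 'cy': 196.3735, 'D': [-0.0467, 0.0, 0.0, 0.0, 0.0], 'T': [[-0.0005, 0.9836, -0.1803, 0.3842], [-1.0, 0.0008, 0.0074, 0.1557], [0.0074, 0.1803, 0.9836, 1.0147], [0.0, 0.0, 0.0, 1.0]]}
wrist {'fx': 311.2048, 'fy': 311.2048, 'cx': 248.2927, 'cy': 191.2917, 'D': [-0.0768, 0.0, 0.0, 0.0, 0.0], 'T': [[0.2973, -0.9144, -0.2747, 0.1306], [0.9548, 0.2844, 0.0867, 0.666], [-0.0011, -0.2881, 0.9576, 0.373], [0.0, 0.0, 0.0, 1.0]]}
```

View pics/scene0.png

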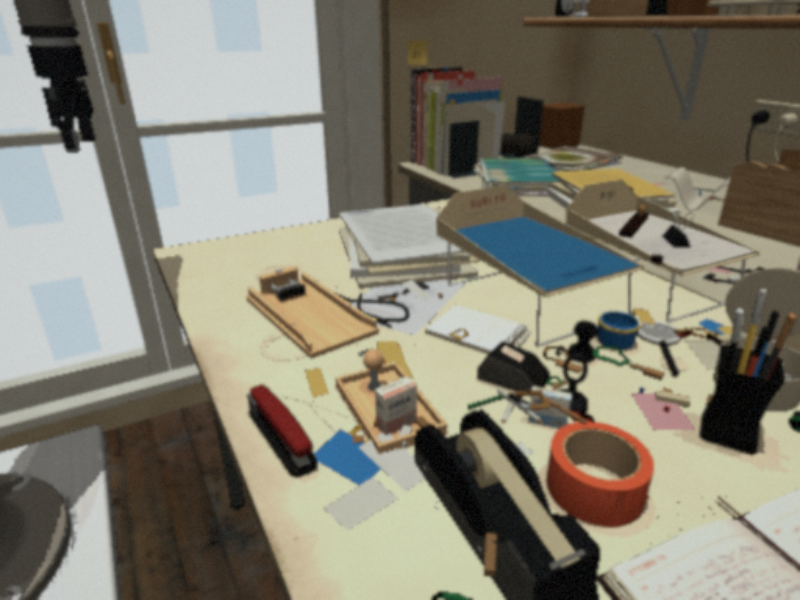

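View pics/top0.png

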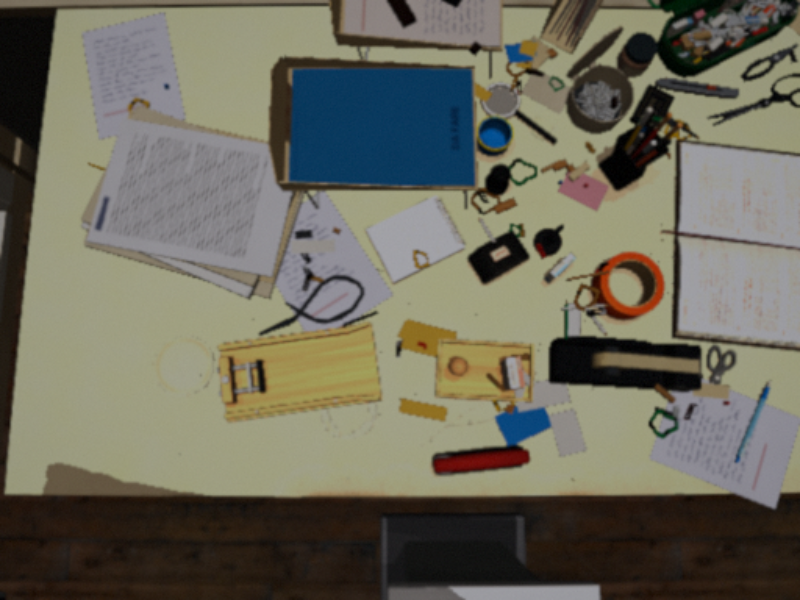

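View pics/wrist0.png

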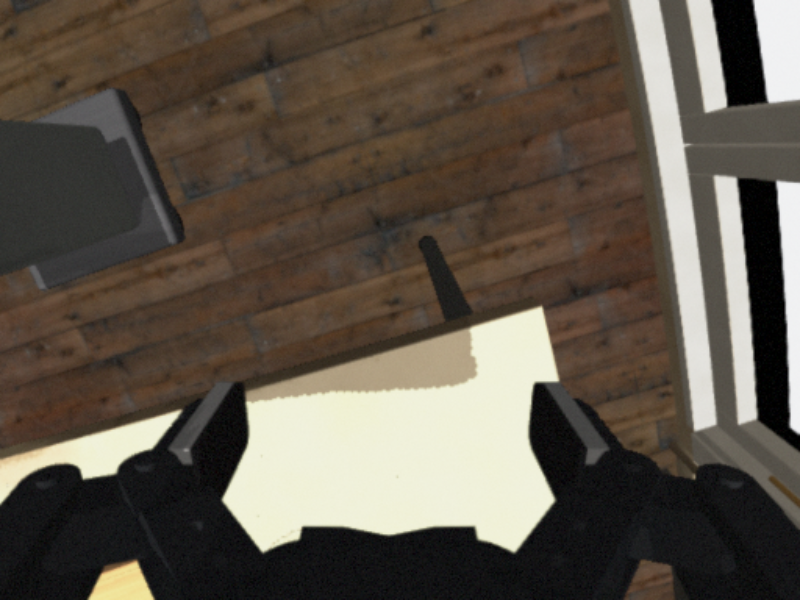

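```bash
cat > h.py <<'E'
import numpy as np,cv2
from station import bot
def load(f):
    z=np.load(f); return z
def ray(z,u,v):
    fx,fy,cx,cy=z['K']; K=np.array([[fx,0,cx],[0,fy,cy],[0,0,1]])
    p=cv2.undistortPoints(np.array([[[u,v]]],float),K,z['D'])[0,0]
    d=z['T'][:3,:3]@np.array([p[0],-p[1],-1]); return z['T'][:3,3],d
def onz(z,u,v,h):
    o,d=ray(z,u,v); return o+d*(h-o[2])/d[2]
def dep(z,u,v):
    o,d=ray(z,u,v); return o+d*float(z['d'][int(round(v)),int(round(u))])
def tri(a,b):
    (o1,d1),(o2,d2)=a,b
    s=np.linalg.lstsq(np.stack([d1,-d2],1),o2-o1,rcond=None)[0]
    p,q=o1+s[0]*d1,o2+s[1]*d2
    return (p+q)/2,np.linalg.norm(p-q)
def proj(z,P):
    fx,fy,cx,cy=z['K']; K=np.array([[fx,0,cx],[0,fy,cy],[0,0,1]])
    R=z['T'][:3,:3]; c=R.T@(np.array(P)-z['T'][:3,3]); c=c*[1,-1,-1]
    return cv2.projectPoints(c[None],np.zeros(3),np.zeros(3),K,z['D'])[0][0,0]
def snap(n,f):
    c=bot.calibration(n);p,d=bot.read_camera(n)
    np.savez(f"pics/{f}.npz",p=p,d=d,T=c["T"],K=[c["fx"],c["fy"],c["cx"],c["cy"]],D=c["D"])
    return load(f"pics/{f}.npz")
def crop(z,u0,v0,w,hh,s,f):
    im=cv2.resize(z['p'][v0:v0+hh,u0:u0+w,::-1],None,fx=s,fy=s,interpolation=cv2.INTER_CUBIC)
    cv2.imwrite(f"pics/{f}.png",im)
E
python3 - <<'E'
from h import *
t=load('pics/top0.npz');s=load('pics/scene0.npz')
crop(t,130,200,220,75,3.6,'ct'); crop(s,150,160,160,130,5,'cs')
E
```

```text
(no output)
```

View pics/ct.png

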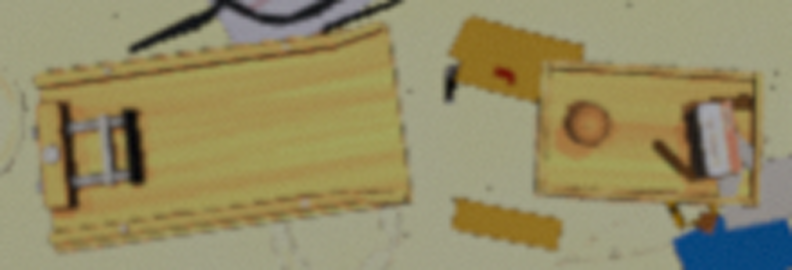

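View pics/cs.png

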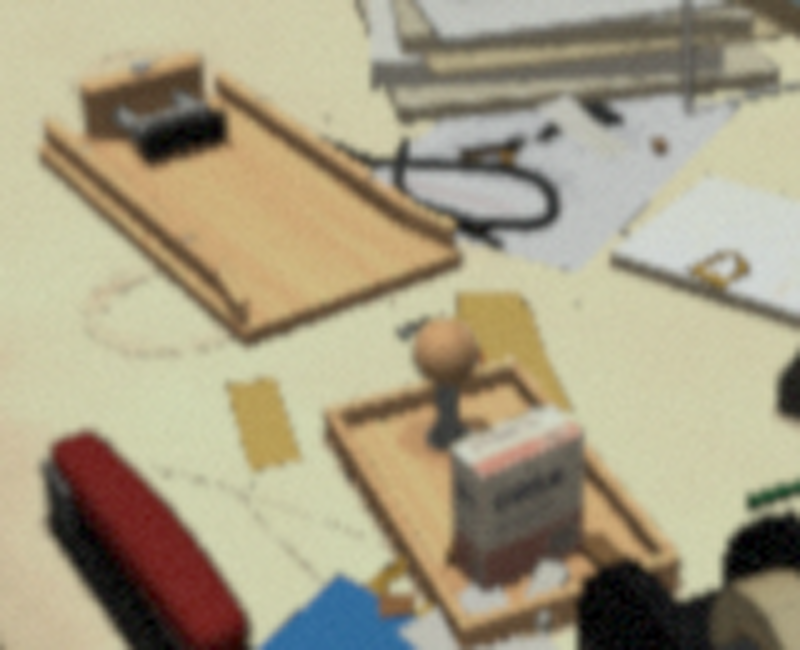

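```bash
python3 - <<'E'
from h import *
t=load('pics/top0.npz');s=load('pics/scene0.npz')
T=lambda x,y:(130+x/3.6-.36,200+y/3.6-.36)
S=lambda x,y:(150+x/5-.4,160+y/5-.4)
def both(n,a,b):
    P,e=tri(ray(t,*T(*a)),ray(s,*S(*b))); print(n,P.round(4),'gap',round(e,4))
both('knob',(587,122),(447,350))
both('deck R mouth top(image low)',(409,200),(247,330))
both('deck L mouth',(392,50),(460,256))
both('bracket top L',(60,100),(204,58)); both('bracket topR',(70,208),(84,92))
both('padtopL',(130,110),(222,112)) ;both('padtopR',(138,184),(150,140))
both('tray FL top',(541,62),(512,360)); both('tray FR',(536,194),(330,415)); both('tray RL',(760,72),(677,555)); both('tray RR',(757,205),(470,640))
for n,p,h in [('deckmouthR',(410,202),.01),('deckmouthL',(388,28),.024),('knob',(587,122),.048),('FL',(541,62),.016),('FR',(536,194),.016),('RL',(760,72),.016),('RR',(757,205),.016),('padL',(130,110),.032),('padR',(138,184),.032)]:
    print(n,onz(t,*T(*p),h).round(4),dep(t,*T(*p)).round(4))
# heights from depth: grid
for y in range(190,280,6):
    print(y,[int(1000*dep(t,x,y)[2]) for x in range(136,350,8)])
E
```

```text
knob [0.4737 0.0554 0.0483] gap 0.001
deck R mouth top(image low) [0.4258 0.171  0.0086] gap 0.0023
deck L mouth [0.5327 0.1804 0.0116] gap 0.0154
bracket top L [0.4881 0.3986 0.0448] gap 0.0011
bracket topR [0.4176 0.3897 0.0432] gap 0.0004
padtopL [0.4827 0.3557 0.0301] gap 0.0001
padtopR [0.4367 0.3487 0.0267] gap 0.0053
tray FL top [0.5176 0.0822 0.0138] gap 0.0012
tray FR [0.4306 0.086  0.0117] gap 0.0043
tray RL [ 0.51   -0.0658  0.0146] gap 0.0
tray RR [ 0.4227 -0.0625  0.0086] gap 0.0035
deckmouthR [0.4233 0.1707 0.01  ] [ 0.4238  0.1709 -0.0022]
deckmouthL [0.5386 0.1856 0.024 ] [5.423e-01 1.863e-01 3.000e-04]
knob [0.4733 0.0555 0.048 ] [0.4721 0.0568 0.0602]
FL [0.5167 0.0826 0.016 ] [0.5166 0.0826 0.0165]
FR [0.4283 0.0869 0.016 ] [0.429  0.0859 0.0014]
RL [ 0.5099 -0.0655  0.016 ] [ 0.5101 -0.0659  0.0143]
RR [ 0.4208 -0.0602  0.016 ] [ 0.4208 -0.0603  0.0156]
padL [0.4824 0.3553 0.032 ] [0.4828 0.356  0.0287]
padR [0.4339 0.3483 0.032 ] [0.4346 0.3509 0.0191]
190 [-2, -4, -2, 15, -2, -2, -3, 2, 4, 1, 3, 1, -3, 0, 2, -3, -2, -3, 1014, 0, -3, 0, -3, 0, 0, -1, -5]
196 [-1,
[... 675 characters left out ...]
6, -1]
238 [0, 40, 8, 26, 25, 14, 10, 6, 10, 7, 6, 11, 10, 7, -2, -2, 1, 1, 13, 12, 57, 4, 7, 4, 58, 4, -1]
244 [0, 44, 8, 28, 28, 9, 10, 12, 8, 8, 5, 10, 9, 10, -1, 0, -3, 0, 12, 3, 5, 5, 3, 8, 61, 9, 0]
250 [0, 44, 24, 27, 29, 6, 6, 14, 10, 8, 8, 6, 9, 1014, 0, -1, -1, 2, 16, 4, 2, 2, 6, 3, 3, 1, 3]
256 [-2, 42, 10, 9, 6, 7, 9, 8, 4, 24, 23, 21, 5, 22, 0, -3, -1, 0, -1, 0, -3, 0, -1, 8, 14, 14, 1]
262 [-1, -2, 6, 10, 26, 26, 24, 6, 4, 1, 0, 1, -2, -1, -3, 1, 0, 0, 7, -1, 0, 0, -4, 1, 3, 0, 0]
268 [-2, -1, 12, -1, -1, -2, 0, -1, -2, -3, -3, -2, 2, 1, 1, -2, -2, -1, 2, 1, 0, 0, -1, 0, 0, 0, 0]
274 [1, -3, 1, -2, -5, -3, 0, 0, 0, -1, 0, -1, -1, 0, -2, -1, -3, -1, -1, 0, -1, -2, 1, 0, 1, 1, 2]
```

```bash
cat >> h.py <<'E'
from scipy.spatial.transform import Rotation as Ro
def R():
    q=bot.get_obs()['tool_rot']; return Ro.from_quat([q[1],q[2],q[3],q[0]]).as_matrix()
def plan(P,head):
    """tool shift (mm) and turn(units of 6deg) to TCP P pointing down with tool z perpendicular to heading (rad)"""
    o=bot.get_obs(); r=R()
    x=np.array([0,0,-1.]); zz=np.array([-np.sin(head),np.cos(head),0])
    if zz@r[:,2]<0: zz=-zz
    G=np.stack([x,np.cross(zz,x),zz],1)
    rv=Ro.from_matrix(r.T@G).as_rotvec()*180/np.pi/6
    print('t',round(o['t'],2),'tcp',o['eef_pos'].round(4),'F',o['contact_force'].round(2),'shift(tool)',(1000*r.T@(np.array(P)-o['eef_pos'])).round(1),'turn',rv.round(2),'w',round(85.4*o['gripper_width'],1))
E
python3 - <<'E'
from h import *
print(R().round(3)); plan([.47,.055,.16],np.deg2rad(87.25))
t=load('pics/top0.npz')
# refine: deck plane depth pts
P=np.array([[dep(t,u,v) for u in range(130,350)] for v in range(195,280)]).reshape(-1,3)
ok=(abs(P[:,2])<.1);P=P[ok]
c=np.array([.484,.1786]);th=np.deg2rad(97.3);u=np.array([np.cos(th),np.sin(th)]);n=np.array([-u[1],u[0]])
a=(P[:,:2]-c)@u;b=(P[:,:2]-c)@n
m=(a>.03)&(a<.15)&(abs(b)<.035);print('deck z',np.median(P[m,2]),P[m,2].mean(),m.sum())
m=(abs(a)<.1)&(abs(b)>.09)&(abs(b)<.12);print('desk z',np.median(P[m,2]),m.sum())
for a0 in np.arange(.03,.2,.02):
    for sgn in(1,-1):
        m=(abs(a-a0)<.01)&(abs(sgn*b-.055)<.012)&(P[:,2]>.016); print(round(a0,2),sgn,m.sum(),np.median(b[m]).round(4),np.median(P[m,2]).round(4))
m=(abs(b)<.02)&(a>.15)&(a<.24)&(P[:,2]>.018)
h=np.histogram(a[m],np.arange(.15,.24,.004));print(h)
print('bump');
for v in range(202,228,2):print(v,[int(1000*dep(t,x,v)[2]) for x in range(250,296,2)])
E
```

```text
[[-0.    -0.955  0.298]
 [-0.001  0.298  0.955]
 [-1.    -0.    -0.001]]
t 0.15 tcp [0.2011 0.6439 0.2306] F [-0.48 -0.13  0.39] shift(tool) [  71.3 -432.2 -481.9] turn [ 1.257e+01 -1.000e-02  1.000e-02] w 85.5
deck z 0.008852064218202282 0.008894983136976621 1422
desk z -0.0004409570186740819 1012
0.03 1 23 0.0541 0.0223
0.03 -1 26 -0.0536 0.0221
0.05 1 31 0.0533 0.0221
0.05 -1 30 -0.0516 0.0223
0.07 1 29 0.0537 0.0221
0.07 -1 29 -0.051 0.022
0.09 1 29 0.0544 0.023
0.09 -1 30 -0.0506 0.0219
0.11 1 29 0.0542 0.0229
0.11 -1 28 -0.0508 0.0226
0.13 1 28 0.0548 0.0224
0.13 -1 33 -0.0505 0.022
0.15 1 32 0.0552 0.0232
0.15 -1 30 -0.0491 0.0229
0.17 1 28 0.0557 0.0227
0.17 -1 28 -0.0496 0.0216
0.19 1 29 0.0557 0.0224
0.19 -1 27 -0.0493 0.0226
(array([ 0,  0,  0,  0,  0, 22, 29, 20,  5,  7, 30, 20,  5,  5,  6,  7,  9,
       62, 30, 27, 28,  3]), array([0.15 , 0.154, 0.158, 0.162, 0.166, 0.17 , 0.174, 0.178, 0.182,
       0.186, 0.19 , 0.194, 0.198, 0.202, 0.206, 0.21 , 0.214, 0.218,
       0.222, 0.226, 0.23 , 0.234, 0.238]))
bump
202 [-1, -2, 0, 0, -3, 0, 0, 0, 0, 1, 0, -1, -4, -4, 5, 0, -
[... 339 characters left out ...]
 0, 2, 0, -2, 0, -1, -1, -3, -2, 0]
212 [0, -3, 0, 17, 12, 13, 12, 14, 15, 13, 13, 2, 0, 1, 0, 0, 0, -3, -2, 0, 0, 0, 0]
214 [-2, 0, 10, 13, 15, 13, 12, 11, 15, 17, -1, 3, 3, 1, 2, 2, 0, 0, 4, -1, 0, 0, 0]
216 [1, 0, 0, 11, 11, 14, 15, 10, 13, 17, 0, 0, 2, 0, 0, 0, -1, -1, 2, -1, -2, -1, -1]
218 [-2, 1, 3, 1, 1014, 15, 10, 12, 17, 1, 0, 0, -2, 1, 0, 16, 10, 16, 15, 12, 17, 11, 15]
220 [1, -6, 1, 6, 7, 2, 1, 16, 21, -2, 2, 4, 0, 0, -1, 13, 7, 4, 4, 4, 3, 1, 4]
222 [1, 0, 3, 8, 1, 5, 3, -1, 2, 2, -1, 0, 1, 2, -1, 17, 6, 2, 2, 1, 3, 2, 2]
224 [-1, 0, 5, 0, -2, -1, 7, 2, 5, 1, 2, 2, 0, -1, 0, 12, 4, 2, 3, 1, 3, 2, 6]
226 [0, -3, 3, 1, -1, -2, 0, -1, 1, -1, 0, 0, 0, 0, 3, 18, 4, 3, 3, 4, 3, 7, 5]
```

```bash
cat >> h.py <<'E'
def rows(P,head,N):
    o=bot.get_obs(); r=R(); p=o['eef_pos']
    x=np.array([0,0,-1.]); zz=np.array([-np.sin(head),np.cos(head),0])
    if zz@r[:,2]<0: zz=-zz
    G=np.stack([x,np.cross(zz,x),zz],1)
    rv=Ro.from_matrix(r.T@G).as_rotvec(); st=(np.array(P)-p)/N
    for i in range(N):
        ri=r@Ro.from_rotvec(rv*i/N).as_matrix()
        print((1000*ri.T@st).round(1),(rv/N*180/np.pi/6).round(2))
E
python3 - <<'E'
from h import *
plan([.46,.10,.25],np.deg2rad(92)); rows([.46,.10,.25],np.deg2rad(92),13)
t=load('pics/top0.npz');s=load('pics/scene0.npz')
for px in [(258,208),(272,212),(254,216),(266,219),(290,206)]: print(px,dep(t,*px).round(3))
print('scene',[ (x,y,dep(s,x,y).round(3)) for x in (247,252) for y in (220,228,236)])
E
```

```text
t 0.15 tcp [0.2011 0.6439 0.2306] F [-0.48 -0.13  0.39] shift(tool) [ -18.8 -409.2 -442. ] turn [ 1.178e+01 -1.000e-02  1.000e-02] w 85.5
[ -1.4 -31.5 -34. ] [ 0.91 -0.    0.  ]
[ -1.4 -34.6 -30.9] [ 0.91 -0.    0.  ]
[ -1.5 -37.3 -27.5] [ 0.91 -0.    0.  ]
[ -1.5 -39.8 -23.8] [ 0.91 -0.    0.  ]
[ -1.5 -41.8 -19.9] [ 0.91 -0.    0.  ]
[ -1.5 -43.5 -15.9] [ 0.91 -0.    0.  ]
[ -1.5 -44.8 -11.7] [ 0.91 -0.    0.  ]
[ -1.5 -45.7  -7.4] [ 0.91 -0.    0.  ]
[ -1.5 -46.2  -3. ] [ 0.91 -0.    0.  ]
[ -1.5 -46.3   1.4] [ 0.91 -0.    0.  ]
[ -1.5 -46.    5.8] [ 0.91 -0.    0.  ]
[ -1.5 -45.2  10.1] [ 0.91 -0.    0.  ]
[ -1.5 -44.1  14.3] [ 0.91 -0.    0.  ]
(258, 208) [0.539 0.136 0.013]
(272, 212) [0.531 0.101 0.003]
(254, 216) [ 0.521  0.145 -0.001]
(266, 219) [0.512 0.116 0.016]
(290, 206) [ 0.547  0.056 -0.003]
scene [(247, 220, array([0.53 , 0.129, 0.015])), (247, 228, array([0.522, 0.115, 0.004])), (247, 236, array([0.503, 0.076, 0.011])), (252, 220, array([0.539, 0.122, 0.016])), (252, 228, array([0.531, 0.107, 0.005])), (252, 236, array([0.514, 0.075, 0.008]))]
```

```bash
python3 -m jog '-1.5 -31.5 -34 .91 0 0 85;-1.5 -34.6 -31 .91 0 0 85;-1.5 -37 -27.5 .91 0 0 85;-1.5 -40 -24 .91 0 0 85;-1.5 -42 -20 .91 0 0 85'; python3 -m jog '-1.5 -43.5 -16 .91 0 0 85;-1.5 -45 -11.7 .91 0 0 85;-1.5 -45.7 -7.4 .91 0 0 85;-1.5 -46.2 -3 .91 0 0 85;-1.5 -46.3 1.4 .91 0 0 85'; python3 -m jog '-1.5 -46 5.8 .91 0 0 85;-1.5 -45 10 .91 0 0 85;-1.5 -44 14.3 .91 0 0 85;0 0 0 0 0 0 85'
python3 - <<'E'
from h import *
plan([.46,.10,.25],np.deg2rad(92))
z=snap('wrist','w1'); crop(z,0,0,512,384,1.56,'w1'); print(z['T'].round(3))
E
```

```text
t: 0.65
eef_pos: [0.301, 0.4326, 0.2387]
tool_rot: [0.653, -0.271, 0.653, 0.271]
contact_force: [1.1, 0.3, -1.1]
gripper_width: 0.993
t: 1.15
eef_pos: [0.3997, 0.223, 0.2464]
tool_rot: [0.699, -0.109, 0.699, 0.11]
contact_force: [0.5, 1.0, -0.5]
gripper_width: 0.997
t: 1.55
eef_pos: [0.4602, 0.0931, 0.2513]
tool_rot: [0.708, -0.006, 0.706, 0.006]
contact_force: [-0.2, 0.1, 0.0]
gripper_width: 0.996
t 1.55 tcp [0.4602 0.0931 0.2513] F [-0.15  0.09  0.  ] shift(tool) [ 1.3  6.9 -0.1] turn [-0.17  0.02  0.01] w 85.1
[[ 1.    -0.017 -0.007  0.458]
 [ 0.018  0.957  0.289  0.167]
 [ 0.002 -0.289  0.957  0.394]
 [ 0.     0.     0.     1.   ]]
```

View pics/w1.png

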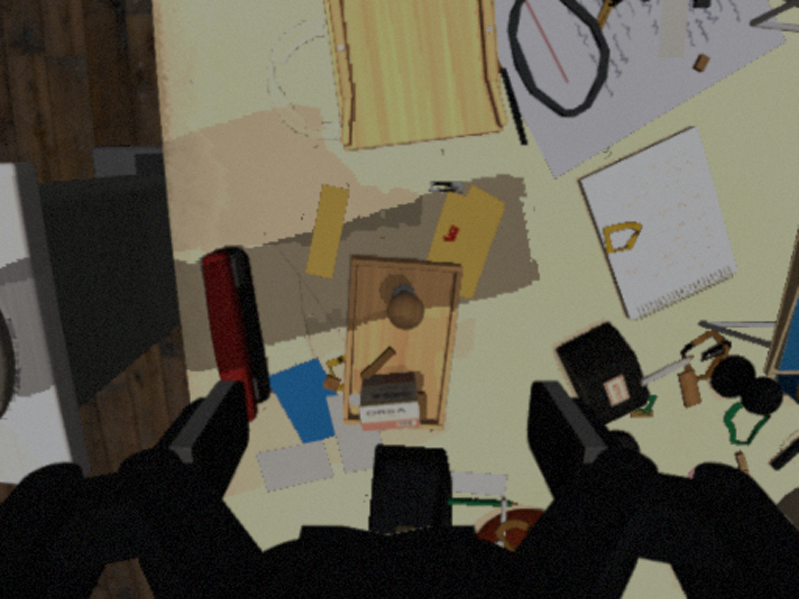

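```bash
python3 - <<'E'
from h import *
z=load('pics/w1.npz')
crop(z,200,80,140,120,5.5,'w1c')
f=1.56
for n,p in dict(card=(480,210),card2=(450,240),card3=(470,280),black=(445,187),card4=(495,200),blue=(305,400),strip=(328,230),desk=(390,210),red=(240,330),shade=(515,200)).items():
    u,v=p[0]/f,p[1]/f
    pts=np.array([dep(z,u+i,v+j) for i in(-1,0,1) for j in(-1,0,1)]); print(n,np.median(pts,0).round(3))
for v in range(112,192,5): print(v,[int(1000*dep(z,x,v)[2]) for x in range(268,330,4)])
E
```

```text
card [0.532 0.125 0.014]
card2 [0.511 0.099 0.003]
card3 [0.53  0.066 0.002]
black [0.505 0.141 0.   ]
card4 [0.543 0.133 0.014]
blue [ 0.388 -0.049  0.001]
strip [0.412 0.106 0.002]
desk [ 0.462  0.122 -0.001]
red [0.345 0.031 0.04 ]
shade [0.562 0.133 0.   ]
112 [0, 0, -1, 0, -1, -1, 1, 0, -1, 0, 1, -1, 1, 0, 0, -1]
117 [0, 0, 3, 3, 2, 3, 2, 0, 0, 0, 0, -1, -1, 0, 0, 0]
122 [0, -1, 4, 5, 2, 3, 1, 2, 13, 13, 11, -1, 0, 0, 0, 0]
127 [0, 0, 1, 0, 0, 6, 6, 5, 13, 14, 14, 13, 13, 0, -1, -1]
132 [0, 0, 0, 0, 4, 5, 6, 14, 15, 13, 15, 13, 14, 13, 0, 0]
137 [0, 1, -1, 0, 4, 1, 5, 14, 15, 15, 14, 14, 13, 6, -1, 0]
142 [-1, 2, 1, 0, 2, 3, 18, 17, 15, 14, 13, 14, 15, -1, 1, 0]
147 [0, 0, 0, 2, 0, 2, 4, 18, 15, 15, 14, 13, 4, 0, 0, 0]
152 [0, 0, 0, 1, 1, 3, 3, 2, 2, 0, 15, 3, 0, 1, -1, 0]
157 [0, -1, 2, 1, 2, 2, 1, 1, 1, 2, 0, 1, 0, 0, 0, 1]
162 [0, 0, 1, 2, 2, 2, 1, 1, 1, 2, 1, 0, 0, 0, 0, -1]
167 [4, 2, 0, 1, 3, 2, 2, 2, 2, 1, 1, 0, 0, 1, -1, 0]
172 [15, 16, 16, 14, 16, 16, 15, 15, 1, 1, 0, 0, 1, 0, 0, 0]
177 [5, 3, 5, 4, 6, 4, 15, 14, 1, 2, 0, 0, 0, -1, 0, 2]
182 [6, 4, 4, 5, 4, 5, 15, 1, 1, 0, 0, 0, 0, 0, -1, 1]
187 [4, 5, 4, 5, 4, 4, 16, 2, 1, 1, 1, 0, 0, 0, 0, 0]
```

View pics/w1c.png

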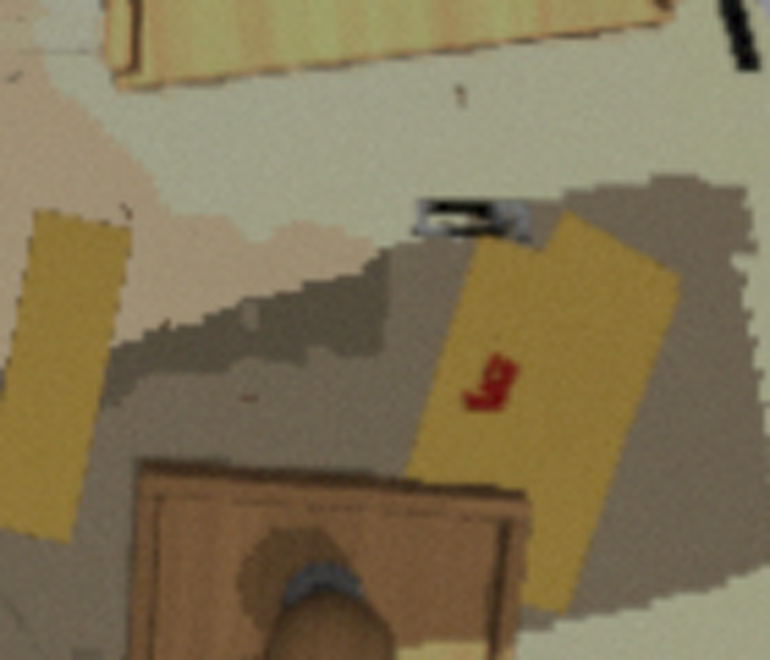

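```bash
python3 - <<'E'
from h import *
z=load('pics/w1.npz')
def cloud(z,u0,u1,v0,v1):
    uu,vv=np.meshgrid(np.arange(u0,u1),np.arange(v0,v1)); 
    return np.array([dep(z,u,v) for u,v in zip(uu.ravel(),vv.ravel())])
P=cloud(z,270,345,100,168)
m=(P[:,2]>.009)&(P[:,2]<.025)&(P[:,1]<.16)&(P[:,1]>.095); Q=P[m]
r=cv2.minAreaRect(Q[:,:2].astype(np.float32)); print(r,cv2.boxPoints(r).round(4),np.median(Q[:,2]))
# tray edges: points above 11mm
P=cloud(z,200,310,160,280); m=(P[:,2]>.011)&(P[:,2]<.02); Q=P[m]; r=cv2.minAreaRect(Q[:,:2].astype(np.float32));print('tray',r,cv2.boxPoints(r).round(4))
# dock rails
P=cloud(z,205,335,0,100); m=(P[:,2]>.017)&(P[:,2]<.03);Q=P[m]
for y in np.arange(.17,.30,.01):
    k=abs(Q[:,1]-y)<.005; L=Q[k&(Q[:,0]<.475)];H=Q[k&(Q[:,0]>.475)]
    print(y.round(3),len(L),np.percentile(L[:,0],[5,50,95]).round(4) if len(L)else'',len(H),np.percentile(H[:,0],[5,50,95]).round(4)if len(H)else'')
m=(P[:,2]>.005)&(P[:,2]<.014)&(P[:,1]<.2);Q=P[m]
for x in np.arange(.43,.54,.01):
    k=abs(Q[:,0]-x)<.005; print(x.round(3),np.percentile(Q[k][:,1],[2,5]).round(4) if k.sum()>5 else '')
m=(abs(P[:,0]-.475)<.03)&(P[:,1]>.2)&(P[:,1]<.28);print('deck',np.median(P[m][:,2]))
E
```

```text
((0.5300882458686829, 0.12326820194721222), (0.03464855998754501, 0.031309448182582855), 64.1987533569336) [[0.5085 0.1145]
 [0.5366 0.1009]
 [0.5517 0.1321]
 [0.5235 0.1457]] 0.014394419280403026
tray ((0.47190627455711365, 0.008665569126605988), (0.14934803545475006, 0.09052968770265579), 86.80425262451172) [[ 0.4225 -0.0634]
 [ 0.5129 -0.0684]
 [ 0.5213  0.0807]
 [ 0.4309  0.0857]]
0.17 11 [0.4252 0.4275 0.4297] 0 
0.18 53 [0.4252 0.4276 0.4307] 1 [0.5571 0.5571 0.5571]
0.19 54 [0.4252 0.4286 0.4309] 36 [0.5393 0.5423 0.5557]
0.2 53 [0.4264 0.4288 0.4319] 65 [0.5363 0.5393 0.544 ]
0.21 69 [0.4242 0.4287 0.432 ] 54 [0.5326 0.5353 0.5387]
0.22 74 [0.423  0.4266 0.4308] 68 [0.5286 0.5322 0.5359]
0.23 71 [0.422  0.4253 0.4287] 77 [0.5269 0.5302 0.5351]
0.24 62 [0.421  0.4243 0.4276] 80 [0.5256 0.5288 0.5333]
0.25 73 [0.4198 0.4232 0.4265] 82 [0.5245 0.5278 0.5325]
0.26 79 [0.4176 0.4221 0.4254] 81 [0.5232 0.5264 0.5308]
0.27 40 [0.4168 0.4205 0.4242] 59 [0.5222 0.5251 0.5294]
0.28 0  0 
0.29 0  0 
0.43 [0.1687 0.1698]
0.44 [0.17   0.1712]
0.45 [0.1719 0.1725]
0.46 [0.1737 0.1738]
0.47 [0.175  0.1752]
0.48 [0.1764 0.1765]
0.49 [0.1777 0.1779]
0.5 [0.1792 0.1802]
0.51 [0.1805 0.1816]
0.52 [0.182 0.183]
0.53 [0.1833 0.1844]
0.54 [0.1848 0.1853]
deck 0.009765798180447982
```

```bash
python3 - <<'E'
from h import *
z=load('pics/w1.npz')
for p in [(580,180),(605,250),(630,325),(555,177),(445,187),(430,187),(465,187),(390,295),(405,310)]:
    print(p,onz(z,p[0]/1.56,p[1]/1.56,0.005).round(3),dep(z,p[0]/1.56,p[1]/1.56).round(3))
plan([.488,.135,.10],np.deg2rad(90))
E
```

```text
(580, 180) [0.612 0.15  0.005] [0.611 0.15  0.007]
(605, 250) [0.64  0.094 0.005] [0.637 0.096 0.011]
(630, 325) [0.672 0.029 0.005] [ 0.676  0.027 -0.002]
(555, 177) [0.591 0.152 0.005] [0.593 0.152 0.   ]
(445, 187) [0.505 0.142 0.005] [0.505 0.141 0.   ]
(430, 187) [0.493 0.142 0.005] [0.493 0.141 0.003]
(465, 187) [0.52  0.142 0.005] [ 0.521  0.142 -0.001]
(390, 295) [0.463 0.052 0.005] [0.463 0.052 0.004]
(405, 310) [0.476 0.04  0.005] [0.473 0.058 0.062]
t 1.6 tcp [0.4591 0.0963 0.251 ] F [-1.09  0.81 -0.03] shift(tool) [151.   38.1  29.7] turn [0.22 0.01 0.  ] w 85.0
```

```bash
python3 -m jog '40 13 14 .11 0 0 0;40 13 15 .11 0 0 0;40 0 0 0 0 0 0;25 0 0 0 0 0 0;0 0 0 0 0 0 0'
python3 - <<'E'
from h import *
plan([.488,.123,.006],np.deg2rad(90))
E
```

```text
t: 2.1
eef_pos: [0.4835, 0.1264, 0.1025]
tool_rot: [0.705, -0.004, 0.71, 0.002]
contact_force: [0.1, 0.3, 0.3]
gripper_width: 0.142
t 2.1 tcp [0.4835 0.1264 0.1025] F [0.13 0.34 0.28] shift(tool) [96.5 -3.2  5.1] turn [ 0.08 -0.07  0.03] w 12.1
```

```bash
python3 -m jog '35 -3 0 .08 0 0 0;35 0 0 0 0 0 0;12 0 0 0 0 0 0;6 0 0 0 0 0 0;0 0 0 0 0 0 0'
python3 - <<'E'
from h import *
plan([.488,.123,.007],np.deg2rad(90))
E
```

```text
t: 2.6
eef_pos: [0.4872, 0.1235, 0.0186]
tool_rot: [0.707, 0.001, 0.707, -0.0]
contact_force: [0.1, 0.3, -0.0]
gripper_width: 0.0
t 2.6 tcp [0.4872 0.1235 0.0186] F [ 0.09  0.26 -0.05] shift(tool) [11.6 -0.5  0.8] turn [-0.02  0.01 -0.01] w 0.0
```

```bash
python3 -m jog '6 0 0 0 0 0 0;2 0 0 0 0 0 0;0 0 0 0 0 0 0'; python3 -m jog '0 0 4 0 0 0 0;0 0 4 0 0 0 0;0 0 4 0 0 0 0;0 0 4 0 0 0 0'
```

```text
t: 2.9
eef_pos: [0.4869, 0.1232, 0.0102]
tool_rot: [0.707, 0.001, 0.707, -0.001]
contact_force: [0.1, 0.1, 0.3]
gripper_width: 0.001
t: 3.3
eef_pos: [0.5033, 0.123, 0.0099]
tool_rot: [0.707, 0.001, 0.707, -0.001]
contact_force: [0.1, -0.3, -1.0]
gripper_width: -0.001
```

```bash
python3 -m jog '0 0 4 0 0 0 0;0 0 4 0 0 0 0;0 0 4 0 0 0 0'; python3 - <<'E'
from h import *
z=snap('wrist','w2'); crop(z,0,0,512,384,1.56,'w2')
plan([.546,.123,.007],np.deg2rad(90))
E
```

```text
t: 3.6
eef_pos: [0.515, 0.1229, 0.0097]
tool_rot: [0.707, 0.001, 0.707, -0.001]
contact_force: [-0.3, -0.1, -0.7]
gripper_width: -0.003
t 3.65 tcp [0.5159 0.1229 0.0099] F [ 1.12 -0.82  0.16] shift(tool) [ 2.9  0.1 30.1] turn [-0.02  0.01 -0.  ] w -0.4
```

View pics/w2.png

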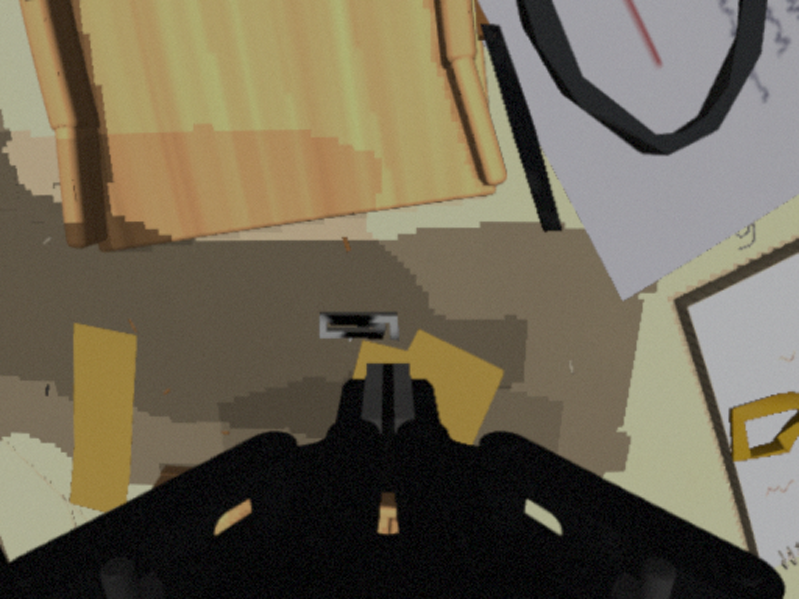

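```bash
python3 - <<'E'
from h import *
z=load('pics/w2.npz')
for p in [(418,330),(503,372)]: print(onz(z,p[0]/1.56,p[1]/1.56,.014).round(4))
for p in [(440,400),(463,405),(480,370),(378,358),(405,400)]: print(p,dep(z,p[0]/1.56,p[1]/1.56).round(3))
E
```

```text
[0.5239 0.1448 0.014 ]
[0.5508 0.1307 0.014 ]
(440, 400) [0.531 0.121 0.015]
(463, 405) [0.539 0.12  0.015]
(480, 370) [0.544 0.131 0.014]
(378, 358) [0.512 0.132 0.007]
(405, 400) [0.519 0.134 0.038]
```

```bash
python3 -m jog '0 0 4 0 0 0 0;0 0 4 0 0 0 0;0 0 4 0 0 0 0;0 0 0 0 0 0 0'; python3 - <<'E'
from h import *
z=snap('wrist','w3'); crop(z,200,180,140,100,5.5,'w3')
plan([.546,.123,.007],np.deg2rad(90))
E
```

```text
t: 4.05
eef_pos: [0.5275, 0.1229, 0.0099]
tool_rot: [0.707, 0.001, 0.707, -0.001]
contact_force: [0.0, 1.0, -0.4]
gripper_width: 0.002
t 4.1 tcp [0.527  0.1229 0.0098] F [-0.04  0.51 -0.29] shift(tool) [ 2.8  0.2 19. ] turn [-0.02  0.   -0.  ] w 0.1
```

View pics/w3.png

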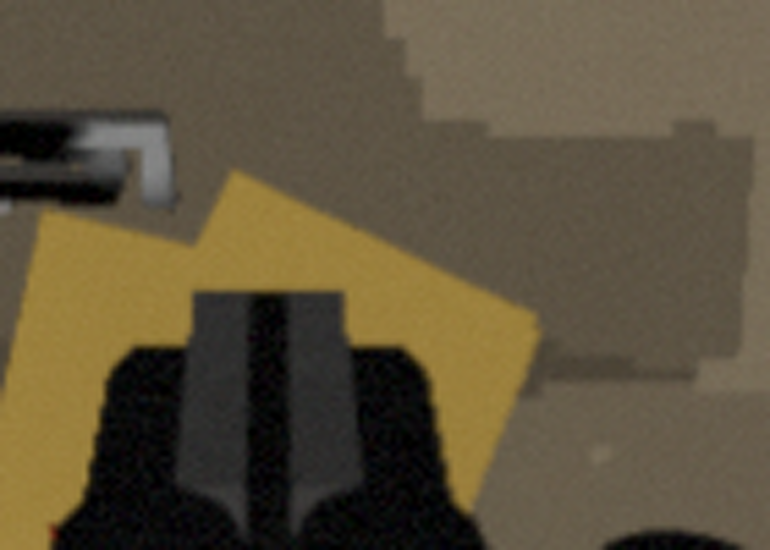

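```bash
python3 -m jog '-40 0 0 0 0 0 0;-40 -20 -15 0 0 0 50;-20 -30 -20 -.1 0 0 50;0 -20 -15 -.1 0 0 50;0 0 0 0 0 0 50'; python3 - <<'E'
from h import *
z=load('pics/w1.npz');t=load('pics/top0.npz');s=load('pics/scene0.npz')
a=ray(z,404/1.56,309/1.56);b=ray(t,130+587/3.6-.36,200+122/3.6-.36);c=ray(s,150+447/5-.4,160+350/5-.4)
for q in ((a,b),(a,c),(b,c)): print(tri(*q))
plan([.4735,.0545,.09],np.deg2rad(86.9))
E
```

```text
t: 4.6
eef_pos: [0.4745, 0.0498, 0.1103]
tool_rot: [0.707, -0.005, 0.707, 0.005]
contact_force: [-0.5, -0.1, -0.4]
gripper_width: 0.586
(array([0.47292533, 0.05598396, 0.05283608]), np.float64(0.0002445977612184334))
(array([0.47349659, 0.05453988, 0.04882859]), np.float64(0.0005897399944421217))
(array([0.47367789, 0.0553663 , 0.04827082]), np.float64(0.0009596316280263226))
t 4.6 tcp [0.4745 0.0498 0.1103] F [-0.55 -0.1  -0.41] shift(tool) [20.3  4.7 -0.9] turn [ 0.65 -0.01 -0.  ] w 50.0
```

```bash
python3 -m jog '20 5 -1 .65 0 0 50;20 0 0 0 0 0 50;0 0 0 0 0 0 50'; python3 - <<'E'
from h import *
plan([.4735,.055,.027],np.deg2rad(86.9))
E
```

```text
t: 4.9
eef_pos: [0.474, 0.0582, 0.0679]
tool_rot: [0.705, 0.017, 0.708, -0.018]
contact_force: [-0.2, -0.8, -0.1]
gripper_width: 0.583
t 4.9 tcp [0.474  0.0582 0.0679] F [-0.21 -0.77 -0.08] shift(tool) [40.9 -3.2 -0.2] turn [ 0.05 -0.04  0.01] w 49.8
```

```bash
python3 -m jog '14 -2 0 0 0 0 50;14 -1 0 0 0 0 50;11 0 0 0 0 0 50;0 0 0 0 0 0 50'; python3 - <<'E'
from h import *
z=snap('wrist','w4'); crop(z,0,0,512,384,1.56,'w4');s=snap('scene','s4');crop(s,150,160,160,130,5,'s4')
plan([.4735,.055,.027],np.deg2rad(86.9))
E
```

```text
t: 5.3
eef_pos: [0.4749, 0.0549, 0.03]
tool_rot: [0.706, 0.017, 0.708, -0.018]
contact_force: [0.3, 0.0, -0.9]
gripper_width: 0.583
t 5.4 tcp [0.4757 0.0549 0.031 ] F [ 0.85 -0.26 -0.38] shift(tool) [ 4.  -0.  -2.2] turn [ 0.05 -0.   -0.  ] w 50.2
```

View pics/w4.png

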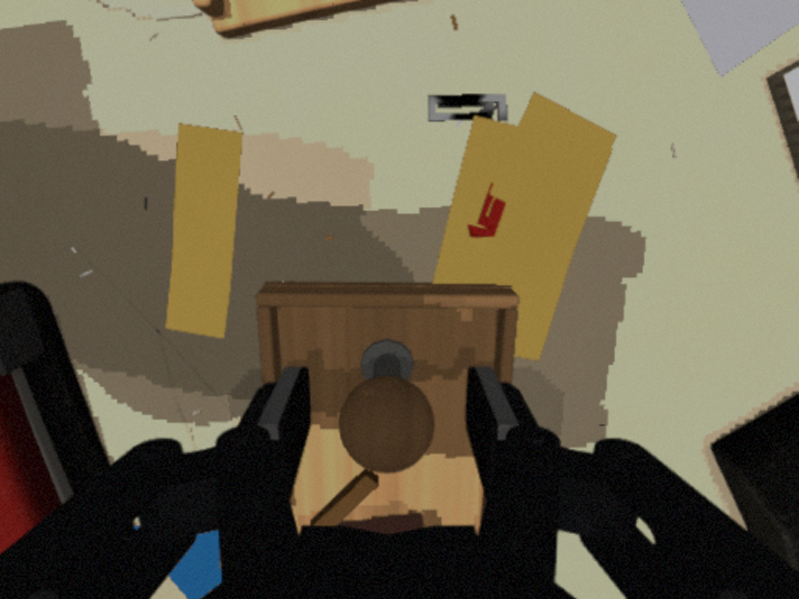

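View pics/s4.png

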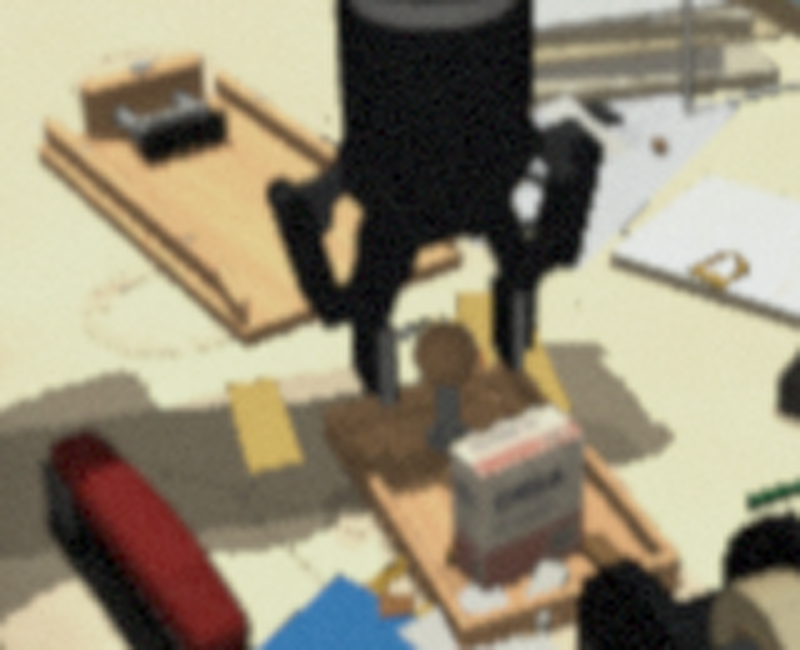

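```bash
python3 -m jog '4 0 -1 0 0 0 40;0 0 0 0 0 0 30;0 0 0 0 0 0 22;0 0 0 0 0 0 15;0 0 0 0 0 0 15' 40;python3 -m jog '0 0 0 0 0 0 15;0 0 0 0 0 0 15' 40; python3 - <<'E'
from h import *
plan([.4735,.055,.027],np.deg2rad(86.9)); print(bot.get_obs()['contact_force'])
E
```

```text
t: 5.9
eef_pos: [0.4747, 0.055, 0.0271]
tool_rot: [0.707, 0.018, 0.707, -0.017]
contact_force: [-0.7, 0.7, 5.8]
gripper_width: 0.299
t: 6.1
eef_pos: [0.4746, 0.055, 0.0271]
tool_rot: [0.707, 0.018, 0.707, -0.017]
contact_force: [-1.8, 0.1, 5.5]
gripper_width: 0.303
t 6.1 tcp [0.4746 0.055  0.0271] F [-1.75  0.13  5.55] shift(tool) [ 0.1 -0.1 -1.1] turn [ 0.05  0.   -0.  ] w 25.9
[-1.75035527  0.12539306  5.54733663]
```

```bash
python3 -m jog '-1 0 0 0 0 0 15;-1 1 0 0 0 0 15;0 2 0 0 0 0 15'; python3 - <<'E'
from h import *
p=bot.get_obs();print(p['contact_force'].round(1))
plan([.4931,.1283,.03],np.deg2rad(98.2));rows([.4931,.1283,p['eef_pos'][2]],np.deg2rad(98.2),14)
E
```

```text
t: 6.4
eef_pos: [0.4743, 0.0575, 0.0286]
tool_rot: [0.707, 0.018, 0.707, -0.018]
contact_force: [-0.1, -1.1, -4.1]
gripper_width: 0.301
[-0.1 -1.1 -4.1]
t 6.4 tcp [0.4743 0.0575 0.0286] F [-0.11 -1.13 -4.12] shift(tool) [-1.5 71.6 15.3] turn [-1.84 -0.01  0.  ] w 25.7
[-0.   5.1  1.1] [-0.13 -0.    0.  ]
[-0.   5.1  1.2] [-0.13 -0.    0.  ]
[-0.   5.1  1.2] [-0.13 -0.    0.  ]
[-0.   5.1  1.3] [-0.13 -0.    0.  ]
[-0.   5.   1.4] [-0.13 -0.    0.  ]
[-0.   5.   1.4] [-0.13 -0.    0.  ]
[-0.   5.   1.5] [-0.13 -0.    0.  ]
[-0.   5.   1.6] [-0.13 -0.    0.  ]
[-0.   5.   1.6] [-0.13 -0.    0.  ]
[-0.   4.9  1.7] [-0.13 -0.    0.  ]
[-0.   4.9  1.8] [-0.13 -0.    0.  ]
[-0.   4.9  1.9] [-0.13 -0.    0.  ]
[-0.   4.9  1.9] [-0.13 -0.    0.  ]
[-0.   4.8  2. ] [-0.13 -0.    0.  ]
```

```bash
python3 -m jog '0 3.5 1.1 -.13 0 0 15;0 5 1.2 -.13 0 0 15;0 5 1.2 -.13 0 0 15;0 5 1.3 -.13 0 0 15;0 5 1.4 -.13 0 0 15'; python3 -m jog '0 5 1.4 -.13 0 0 15;0 5 1.5 -.13 0 0 15;0 5 1.6 -.13 0 0 15;0 5 1.6 -.13 0 0 15;0 5 1.7 -.13 0 0 15'; python3 -m jog '0 5 1.8 -.13 0 0 15;0 5 1.9 -.13 0 0 15;0 4 1.9 -.13 0 0 15;0 2 1 -.13 0 0 15;0 0 0 0 0 0 15'; python3 - <<'E'
from h import *
plan([.4931,.1283,.03],np.deg2rad(98.2))
z=snap('wrist','w5'); crop(z,0,0,512,384,1.56,'w5');t=snap('top','t5');crop(t,130,200,220,75,3.6,'t5');s=snap('scene','s5');crop(s,150,160,160,130,5,'s5')
E
```

```text
t: 6.9
eef_pos: [0.4814, 0.0819, 0.0287]
tool_rot: [0.707, -0.007, 0.707, 0.007]
contact_force: [0.1, -0.6, -4.5]
gripper_width: 0.304
t: 7.4
eef_pos: [0.4881, 0.107, 0.0288]
tool_rot: [0.706, -0.031, 0.706, 0.031]
contact_force: [-0.5, -1.4, -4.5]
gripper_width: 0.301
t: 7.9
eef_pos: [0.4931, 0.124, 0.0289]
tool_rot: [0.705, -0.05, 0.705, 0.051]
contact_force: [0.3, 1.3, -2.4]
gripper_width: 0.3
t 7.9 tcp [0.4931 0.124  0.0289] F [ 0.33  1.28 -2.39] shift(tool) [-1.1  4.3  0.6] turn [-0.01  0.   -0.01] w 25.6
```

View pics/w5.png

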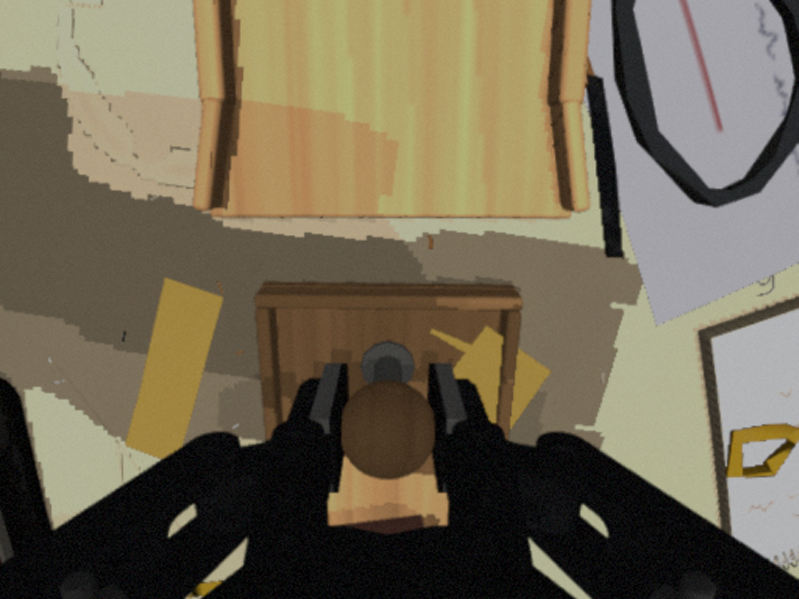

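View pics/t5.png

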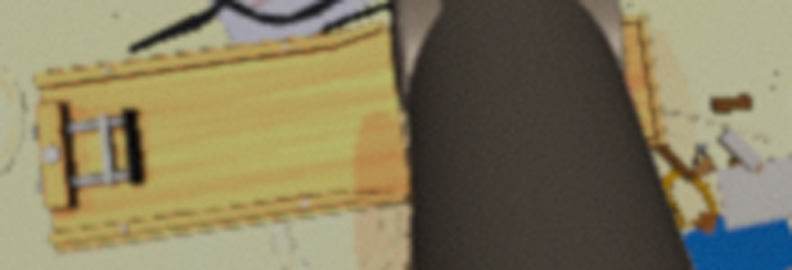

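View pics/s5.png

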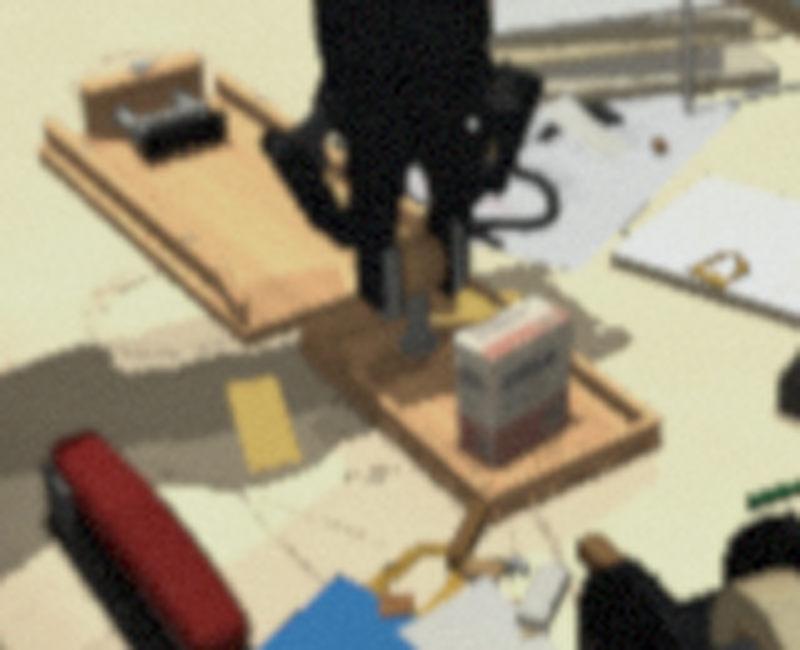

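```bash
cat >>h.py <<'E'
def cloud(z,u0,u1,v0,v1):
    uu,vv=np.meshgrid(np.arange(u0,u1),np.arange(v0,v1)); 
    fx,fy,cx,cy=z['K']; K=np.array([[fx,0,cx],[0,fy,cy],[0,0,1]])
    p=cv2.undistortPoints(np.stack([uu.ravel(),vv.ravel()],1)[:,None].astype(float),K,z['D'])[:,0]
    d=z['d'][v0:v1,u0:u1].ravel(); k=d>0
    c=np.stack([p[:,0]*d,-p[:,1]*d,-d],1)[k]
    return c@z['T'][:3,:3].T+z['T'][:3,3]
E
cat > lane.py <<'E'
from h import *
import sys
z=load(f'pics/{sys.argv[1]}.npz'); o=bot.get_obs()['eef_pos']; r=R()
P=(cloud(z,100,410,0,200)-o); W=P[:,2]+o[2]; L=P@r; y=L[:,1];x=L[:,2]  # y ahead, x right
m=(W>.017)&(W<.032)&(abs(x)>.04)&(abs(x)<.075)&(y>.045)
for a in np.arange(.05,.26,.012):
    k=m&(abs(y-a)<.006)
    l=x[k&(x<0)];h=x[k&(x>0)]
    if len(l)>20 and len(h)>20:
        i,j=np.percentile(l,95),np.percentile(h,5); print(a.round(3),'inner',i.round(4),j.round(4),'mid',((i+j)/2).round(4),'w',(j-i).round(4),'medmid',((np.median(l)+np.median(h))/2).round(4))
k=(abs(x)<.04)&(y>.08)&(y<.13);print('deck z',np.median(W[k]))
k=(W<.014)&(W>.005)&(y>.04);
for a in(-.03,-.015,0,.015,.03): print('mouth',a,np.percentile(y[k&(abs(x-a)<.004)],[1,3]).round(4))
k=(W<.025)&(W>.006)&(y<.036)&(y>.0)
for a in(-.03,-.015,0,.015,.03): print('nose',a,np.percentile(y[k&(abs(x-a)<.004)],[97,99]).round(4), W[k&(abs(x-a)<.004)&(y>.02)].max().round(4))
k=(W<.02)&(W>.011)&(y>.005)&(y<.028)&(abs(x)<.06);print('tray sides',np.percentile(x[k],[1,99]).round(4))
print(r.round(3),o.round(4))
E
python3 lane.py w5
```

```text
0.062 inner -0.0537 0.0544 mid 0.0004 w 0.1081 medmid 0.0005
0.074 inner -0.051 0.0521 mid 0.0006 w 0.1031 medmid 0.0004
0.086 inner -0.0484 0.0491 mid 0.0004 w 0.0975 medmid 0.0004
0.098 inner -0.0478 0.0488 mid 0.0005 w 0.0966 medmid 0.0005
0.11 inner -0.0478 0.0488 mid 0.0005 w 0.0966 medmid 0.0004
0.122 inner -0.0478 0.0487 mid 0.0004 w 0.0965 medmid 0.0006
deck z 0.009720086592781285
mouth -0.03 [0.0545 0.0561]
mouth -0.015 [0.0545 0.056 ]
mouth 0 [0.0545 0.056 ]
mouth 0.015 [0.0545 0.056 ]
mouth 0.03 [0.0541 0.0557]
nose -0.03 [0.0293 0.0294] 0.0197
nose -0.015 [0.0292 0.0293] 0.0197
nose 0 [0.029  0.0291] 0.0202
nose 0.015 [0.0289 0.0289] 0.0196
nose 0.03 [0.0287 0.0288] 0.0192
tray sides [-0.0441  0.0434]
[[ 0.    -0.141  0.99 ]
 [ 0.001  0.99   0.141]
 [-1.     0.001  0.001]] [0.4931 0.1238 0.029 ]
```

```bash
python3 -m jog '-2 0 .4 0 0 0 15;-3 0 .4 0 0 0 15;-3 0 0 0 0 0 15;-3 0 0 0 0 0 15;0 0 0 0 0 0 15'; python3 - <<'E'
from h import *
z=snap('wrist','w6'); crop(z,0,0,512,384,1.56,'w6');s=snap('scene','s6');crop(s,150,160,160,130,5,'s6')
E
python3 lane.py w6
```

```text
t: 8.55
eef_pos: [0.4938, 0.1233, 0.0402]
tool_rot: [0.705, -0.05, 0.705, 0.05]
contact_force: [0.4, 0.2, -4.0]
gripper_width: 0.301
0.062 inner -0.0543 0.0539 mid -0.0002 w 0.1082 medmid -0.0001
0.074 inner -0.0517 0.0516 mid -0.0 w 0.1033 medmid -0.0001
0.086 inner -0.049 0.0491 mid 0.0001 w 0.0981 medmid -0.0
0.098 inner -0.0484 0.0482 mid -0.0001 w 0.0966 medmid -0.0002
0.11 inner -0.0484 0.0482 mid -0.0001 w 0.0966 medmid -0.0
0.122 inner -0.0483 0.0483 mid 0.0 w 0.0966 medmid -0.0
deck z 0.009725973935045346
mouth -0.03 [0.0551 0.0567]
mouth -0.015 [0.055  0.0566]
mouth 0 [0.055  0.0566]
mouth 0.015 [0.0549 0.0563]
mouth 0.03 [0.0546 0.0562]
nose -0.03 [0.0332 0.0333] 0.025
nose -0.015 [0.0331 0.0332] 0.025
nose 0 [0.033  0.0331] 0.0247
nose 0.015 [0.033  0.0332] 0.0249
nose 0.03 [0.0328 0.0329] 0.025
tray sides [-0.0387  0.0385]
[[ 0.    -0.141  0.99 ]
 [ 0.     0.99   0.141]
 [-1.     0.     0.   ]] [0.4937 0.1235 0.0399]
```

View pics/s6.png

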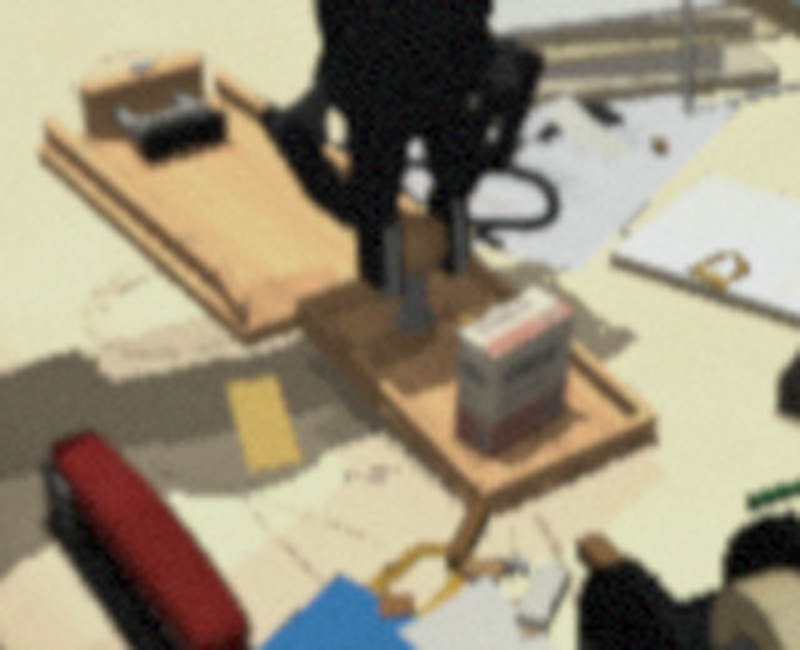

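```bash
python3 - <<'E'
from h import *
z=load('pics/w6.npz'); o=bot.get_obs()['eef_pos']; r=R()
P=cloud(z,100,410,100,260)-o;W=P[:,2]+o[2];L=P@r;y=L[:,1];x=L[:,2]
for a in np.arange(.016,.04,.003):
    k=(abs(y-a)<.0015)&(abs(x)<.035)&(abs(x)>.02); print(a.round(3),k.sum(),np.percentile(W[k],[5,50,95]).round(4) if k.sum() else '')
k=(abs(x)<.0475)&(abs(x)>.04)
for a in np.arange(-.0,.036,.003):
    q=k&(abs(y-a)<.0015); print('side',a.round(3),np.percentile(W[q],[50,90]).round(4) if q.sum()>3 else '')
E
```

```text
0.016 265 [0.0189 0.0197 0.0208]
0.019 264 [0.0191 0.0201 0.0211]
0.022 243 [0.0194 0.0204 0.0213]
0.025 7 [0.0304 0.0309 0.0312]
0.028 342 [-0.0006  0.032   0.033 ]
0.031 885 [-0.0006  0.0266  0.0328]
0.034 383 [-0.0007  0.0006  0.0239]
0.037 254 [-0.0011  0.0001  0.0011]
side -0.0 [0.0284 0.0294]
side 0.003 [0.029  0.0298]
side 0.006 [0.0294 0.0304]
side 0.009 [0.0297 0.0308]
side 0.012 [0.0301 0.0308]
side 0.015 [0.0304 0.0312]
side 0.018 [0.0307 0.0315]
side 0.021 [0.0309 0.0318]
side 0.024 [0.0313 0.0322]
side 0.027 [0.0317 0.0325]
side 0.03 [0.0281 0.0328]
side 0.033 [0.0188 0.0288]
```

```bash
python3 -m jog '0 2 0 0 0 0 15;0 4 0 0 0 0 15;0 5 0 0 0 0 15;0 5 0 0 0 0 15;0 4 0 0 0 0 15'; python3 -m jog '0 4 0 0 0 0 15;0 4 0 0 0 0 15;0 4 0 0 0 0 15;0 4 0 0 0 0 15;0 4 0 0 0 0 15';python3 -m jog '0 4 0 0 0 0 15;0 4 0 0 0 0 15;0 2 0 0 0 0 15;0 0 0 0 0 0 15'; python3 - <<'E'
from h import *
z=snap('wrist','w7'); crop(z,0,0,512,384,1.56,'w7');s=snap('scene','s7');crop(s,150,160,160,130,5,'s7')
E
python3 lane.py w7
```

```text
t: 9.15
eef_pos: [0.4908, 0.1439, 0.0397]
tool_rot: [0.705, -0.05, 0.705, 0.05]
contact_force: [-0.2, 0.1, -5.3]
gripper_width: 0.304
t: 9.65
eef_pos: [0.488, 0.1632, 0.0398]
tool_rot: [0.705, -0.05, 0.705, 0.05]
contact_force: [-0.1, -0.7, -6.1]
gripper_width: 0.298
t: 10.05
eef_pos: [0.4866, 0.1734, 0.0398]
tool_rot: [0.705, -0.05, 0.705, 0.05]
contact_force: [-0.5, 0.8, -4.8]
gripper_width: 0.303
0.05 inner -0.0482 0.0483 mid 0.0 w 0.0966 medmid -0.0
0.062 inner -0.0483 0.0484 mid 0.0001 w 0.0967 medmid -0.0
0.074 inner -0.0485 0.0482 mid -0.0001 w 0.0967 medmid -0.0001
0.086 inner -0.0483 0.0484 mid 0.0001 w 0.0967 medmid -0.0001
0.098 inner -0.0484 0.0483 mid -0.0 w 0.0967 medmid -0.0001
0.11 inner -0.0483 0.0484 mid 0.0 w 0.0967 medmid -0.0
0.122 inner -0.0483 0.0483 mid 0.0 w 0.0966 medmid 0.0001
deck z 0.009720414114771272
mouth -0.03 [0.0411 0.0431]
mouth -0.015 [0.041  0.0429]
mouth 0 [0.0411 0.0429]
mouth 0.015 [0.0411 0.0428]
mouth 0.03 [0.0411 0.0429]
nose -0.03 [0.0359 0.0359] 0.0249
nose -0.015 [0.0358 0.036 ] 0.0247
nose 0 [0.0358 0.0359] 0.0249
nose 0.015 [0.0357 0.0359] 0.025
nose 0.03 [0.0357 0.0359] 0.025
tray sides [-0.0537  0.0531]
[[ 0.    -0.141  0.99 ]
 [ 0.     0.99   0.141]
 [-1.     0.     0.   ]] [0.4867 0.1731 0.0399]
```

View pics/s7.png

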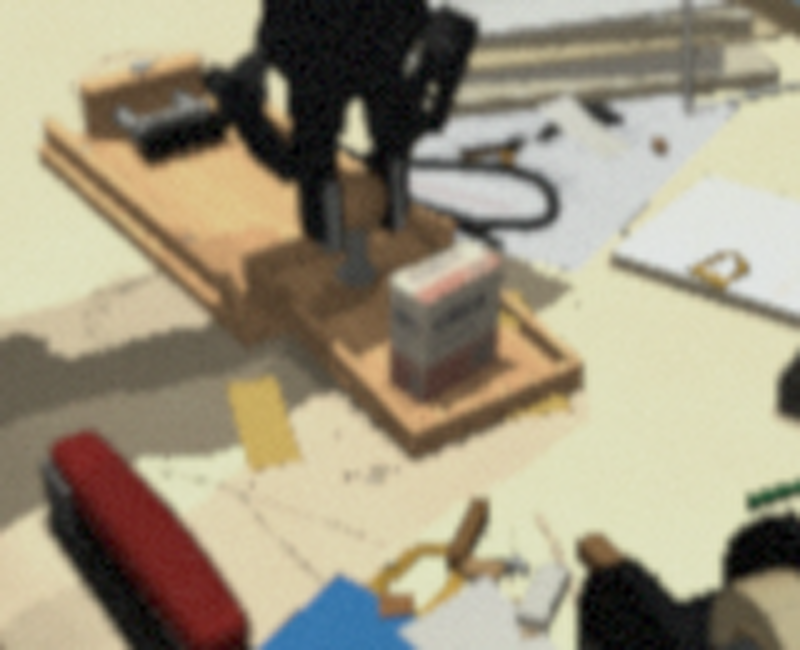

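View pics/w7.png

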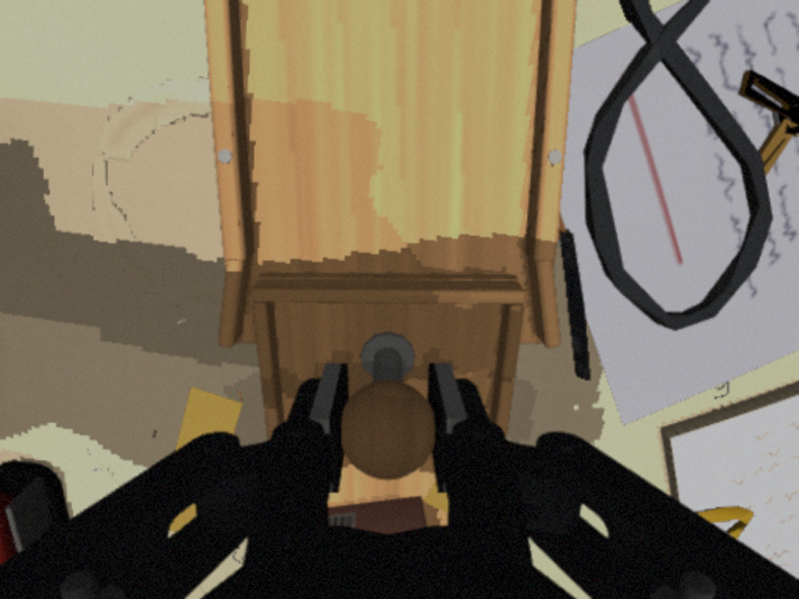

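```bash
python3 -m jog '0 2 0 0 0 0 15;0 4 0 0 0 0 15;0 4 0 0 0 0 15;0 4 0 0 0 0 15;0 4 0 0 0 0 15'; python3 -m jog '0 4 0 0 0 0 15;0 4 0 0 0 0 15;0 4 0 0 0 0 15;0 4 0 0 0 0 15;0 4 0 0 0 0 15'; python3 -m jog '.3 4 0 0 0 0 15;.3 4 0 0 0 0 15;.3 4 0 0 0 0 15;.3 4 0 0 0 0 15;.3 4 0 0 0 0 15'
```

```text
t: 10.65
eef_pos: [0.484, 0.1911, 0.0398]
tool_rot: [0.705, -0.05, 0.705, 0.05]
contact_force: [-0.0, 0.3, -4.1]
gripper_width: 0.303
t: 11.15
eef_pos: [0.4814, 0.2105, 0.0399]
tool_rot: [0.705, -0.05, 0.705, 0.05]
contact_force: [-0.4, -1.4, -3.7]
gripper_width: 0.297
t: 11.65
eef_pos: [0.4785, 0.2304, 0.0383]
tool_rot: [0.705, -0.05, 0.705, 0.05]
contact_force: [-0.3, -1.6, -2.6]
gripper_width: 0.301
```

```bash
python3 -m jog '.3 4 0 0 0 0 15;.2 4 0 0 0 0 15;.2 4 0 0 0 0 15;0 3 0 0 0 0 15;0 0 0 0 0 0 15'; python3 - <<'E'
from h import *
z=snap('wrist','w8'); crop(z,0,0,512,384,1.56,'w8');s=snap('scene','s8');crop(s,150,140,160,130,5,'s8');t=snap('top','t8');crop(t,130,200,220,75,3.6,'t8')
o=bot.get_obs()['eef_pos']; r=R()
P=cloud(z,100,410,0,260)-o;W=P[:,2]+o[2];L=P@r;y=L[:,1];x=L[:,2]
k=(abs(x)<.0465)&(abs(x)>.04)
for a in np.arange(-.0,.036,.004):
    q=k&(abs(y-a)<.002); print('side',a.round(3),np.percentile(W[q],[50,90]).round(4) if q.sum()>3 else '')
m=(abs(x)<.024)&(y>.06)&(W>.016)&(W<.06); print(np.histogram(y[m],np.arange(.06,.2,.003)))
E
python3 lane.py w8
```

```text
t: 12.15
eef_pos: [0.4763, 0.246, 0.0377]
tool_rot: [0.705, -0.05, 0.705, 0.05]
contact_force: [-0.2, -0.7, -0.8]
gripper_width: 0.299
side -0.0 [0.0259 0.0268]
side 0.004 [0.0261 0.027 ]
side 0.008 [0.0263 0.0273]
side 0.012 [0.0262 0.0272]
side 0.016 [0.0264 0.0272]
side 0.02 [0.0264 0.0273]
side 0.024 [0.0265 0.0274]
side 0.028 [0.0193 0.0268]
side 0.032 [0.0096 0.0105]
(array([  0,   0,   0,   0,   0,   0,   0,   0,   0,   0,   0,   0,   0,
         0, 671, 842, 783, 368, 217,  31,   0,   0,   0,   0,   0,   0,
         0,   0,   0,   0,   0,   0,   0,   0,   0,   0,   0,   0,   0,
         0,   0,   0,   0,   0,   0,   0]), array([0.06 , 0.063, 0.066, 0.069, 0.072, 0.075, 0.078, 0.081, 0.084,
       0.087, 0.09 , 0.093, 0.096, 0.099, 0.102, 0.105, 0.108, 0.111,
       0.114, 0.117, 0.12 , 0.123, 0.126, 0.129, 0.132, 0.135, 0.138,
       0.141, 0.144, 0.147, 0.15 , 0.153, 0.156, 0.159, 0.162, 0.165,
       0.168, 0.171, 0.174, 0.177, 0.18 , 0.183, 0.186, 0.189, 0.192,
       0.195, 0.198]))
0.05 inner -0.048 0.0485 mid 0.0003 w 0.0966 medmid 0.0001
0.062 inner -0.0481 0.0487 mid 0.0003 w 0.0968 medmid 0.0001
0.074 inner -0.0483 0.0484 mid 0.0001 w 0.0968 medmid 0.0001
0.086 inner -0.0481 0.0485 mid 0.0002 w 0.0966 medmid 0.0001
0.098 inner -0.0482 0.0485 mid 0.0001 w 0.0967 medmid 0.0002
0.11 inner -0.0481 0.0485 mid 0.0002 w 0.0967 medmid 0.0002
0.122 inner -0.0481 0.0485 mid 0.0002 w 0.0965 medmid 0.0003
deck z 0.00996673149369491
mouth -0.03 [0.0408 0.0429]
mouth -0.015 [0.0407 0.0423]
mouth 0 [0.0409 0.0424]
mouth 0.015 [0.0407 0.0424]
mouth 0.03 [0.0408 0.0428]
nose -0.03 [0.0355 0.0357] 0.0249
nose -0.015 [0.0355 0.0358] 0.0249
nose 0 [0.0356 0.0357] 0.025
nose 0.015 [0.0355 0.0357] 0.025
nose 0.03 [0.0356 0.0357] 0.0249
tray sides [-0.0489  0.0487]
[[-0.    -0.141  0.99 ]
 [ 0.001  0.99   0.141]
 [-1.     0.001  0.   ]] [0.4763 0.2459 0.0378]
```

View pics/s8.png

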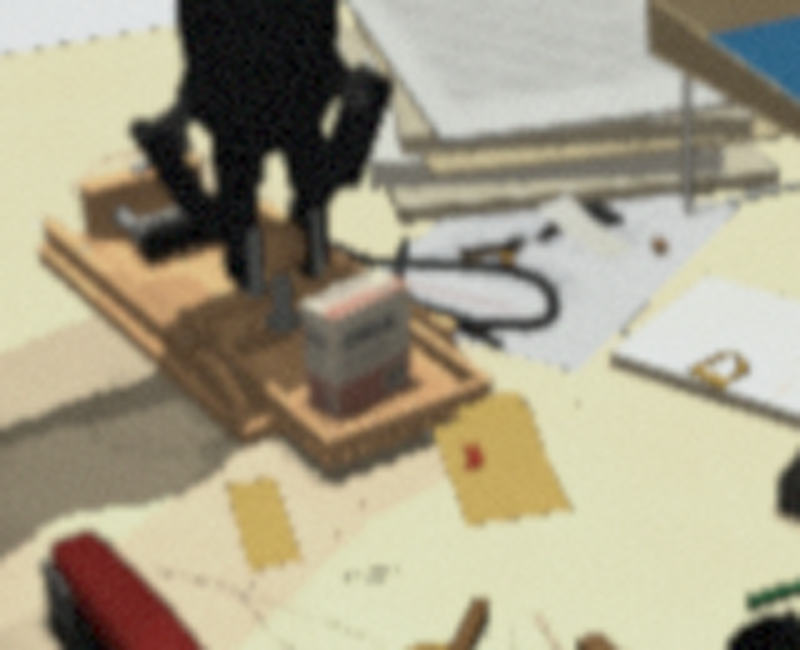

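View pics/w8.png

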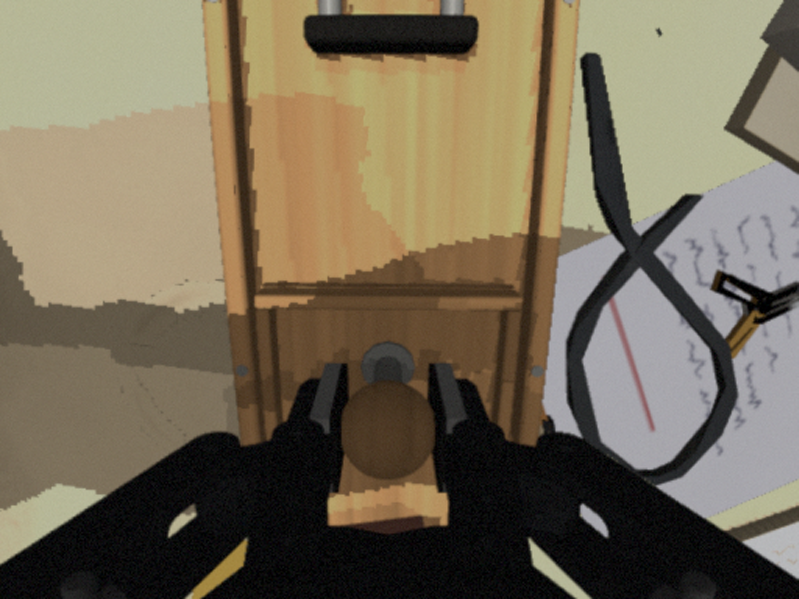

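```bash
python3 -m jog '.2 2 0 0 0 0 15;.2 4 0 0 0 0 15;0 4 0 0 0 0 15;0 4 0 0 0 0 15;0 4 0 0 0 0 15';python3 -m jog '0 4 0 0 0 0 15;0 4 0 0 0 0 15;0 4 0 0 0 0 15;0 4 0 0 0 0 15;0 4 0 0 0 0 15';python3 -m jog '0 4 0 0 0 0 15;0 4 0 0 0 0 15;0 4 0 0 0 0 15;0 4 0 0 0 0 15;0 4 0 0 0 0 15';python3 -m jog '0 3 0 0 0 0 15;0 2 0 0 0 0 15;0 0 0 0 0 0 15';  python3 - <<'E'
from h import *
z=snap('wrist','w9'); crop(z,0,0,512,384,1.56,'w9');s=snap('scene','s9');crop(s,130,110,160,130,5,'s9')
o=bot.get_obs();print(o['contact_force'].round(2)); o=o['eef_pos'];r=R()
P=cloud(z,100,410,0,260)-o;W=P[:,2]+o[2];L=P@r;y=L[:,1];x=L[:,2]
k=(abs(x)<.0465)&(abs(x)>.04)
for a in np.arange(-.0,.032,.006):
    q=k&(abs(y-a)<.002); print('side',a.round(3),np.percentile(W[q],[50,90]).round(4) if q.sum()>3 else '')
m=(abs(x)<.024)&(y>.02)&(W>.018)&(W<.06); h=np.histogram(y[m],np.arange(.02,.07,.002)); print(list(zip(h[0],h[1].round(3))))
E
```

```text
t: 12.8
eef_pos: [0.4737, 0.2633, 0.0371]
tool_rot: [0.705, -0.05, 0.705, 0.05]
contact_force: [0.4, -1.2, -3.2]
gripper_width: 0.3
t: 13.3
eef_pos: [0.4709, 0.2831, 0.0372]
tool_rot: [0.705, -0.05, 0.705, 0.05]
contact_force: [0.3, -0.3, -3.6]
gripper_width: 0.3
t: 13.8
eef_pos: [0.4681, 0.3029, 0.0372]
tool_rot: [0.705, -0.05, 0.705, 0.05]
contact_force: [0.2, -1.4, -4.0]
gripper_width: 0.304
t: 14.1
eef_pos: [0.4674, 0.3081, 0.0372]
tool_rot: [0.705, -0.05, 0.705, 0.05]
contact_force: [-0.7, 0.0, -4.2]
gripper_width: 0.303
[-0.25  1.65 -2.9 ]
side -0.0 [0.0255 0.0265]
side 0.006 [0.0257 0.0266]
side 0.012 [0.0258 0.0266]
side 0.018 [0.0258 0.0268]
side 0.024 [0.0259 0.0265]
side 0.03 [0.0102 0.0231]
[(np.int64(0), np.float64(0.02)), (np.int64(86), np.float64(0.022)), (np.int64(314), np.float64(0.024)), (np.int64(438), np.float64(0.026)), (np.int64(332), np.float64(0.028)), (np.int64(0), np.float64(0.03)), (np.int64(0), np.float64(0.032)), (np.int64(0), np.float64(0.034)), (np.int64(0), np.float64(0.036)), (np.int64(0), np.float64(0.038)), (np.int64(69), np.float64(0.04)), (np.int64(314), np.float64(0.042)), (np.int64(388), np.float64(0.044)), (np.int64(395), np.float64(0.046)), (np.int64(670), np.float64(0.048)), (np.int64(145), np.float64(0.05)), (np.int64(110), np.float64(0.052)), (np.int64(114), np.float64(0.054)), (np.int64(113), np.float64(0.056)), (np.int64(114), np.float64(0.058)), (np.int64(365), np.float64(0.06)), (np.int64(386), np.float64(0.062)), (np.int64(413), np.float64(0.064)), (np.int64(116), np.float64(0.066))]
```

View pics/w9.png

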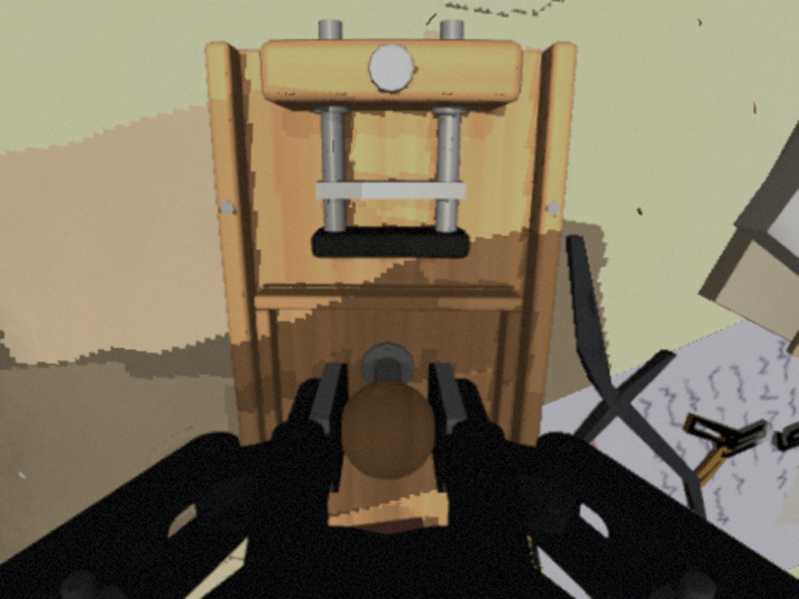

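View pics/s9.png

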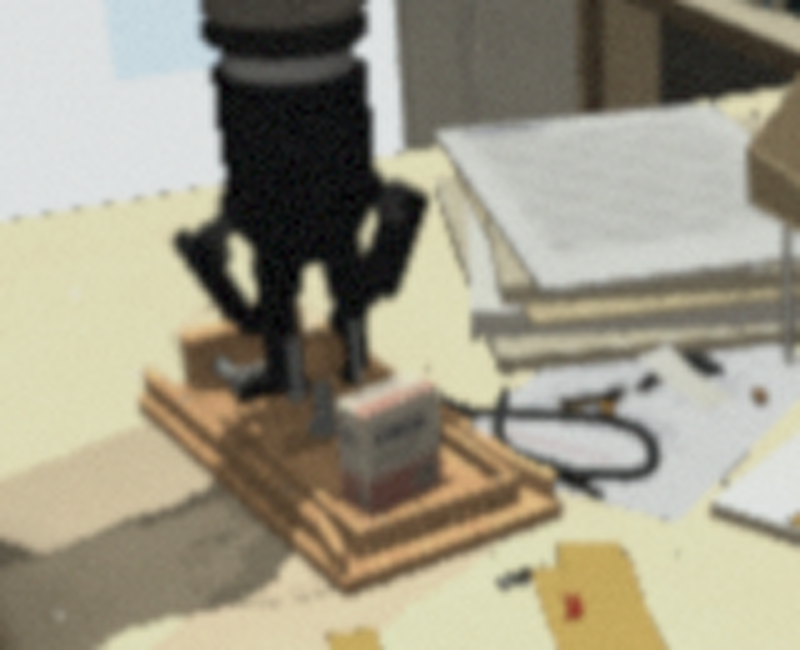

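```bash
python3 -m jog '.3 1.5 0 0 0 0 15;.2 2 0 0 0 0 15;0 2 0 0 0 0 15;0 1.5 0 0 0 0 15;0 1 0 0 0 0 15'; python3 -m jog '0 1 0 0 0 0 15;0 1 0 0 0 0 15';python3 -m jog '0 1 0 0 0 0 15;0 0 0 0 0 0 15'
```

```text
t: 14.7
eef_pos: [0.4668, 0.3151, 0.0369]
tool_rot: [0.706, -0.05, 0.705, 0.05]
contact_force: [0.5, -4.9, 2.0]
gripper_width: 0.301
t: 14.9
eef_pos: [0.4665, 0.3171, 0.0369]
tool_rot: [0.706, -0.05, 0.705, 0.05]
contact_force: [0.2, -5.0, 1.5]
gripper_width: 0.301
t: 15.1
eef_pos: [0.4663, 0.3182, 0.0369]
tool_rot: [0.705, -0.05, 0.705, 0.05]
contact_force: [1.0, -4.4, 2.2]
gripper_width: 0.304
```

```bash
python3 -m jog '0 1 0 0 0 0 15;0 0 0 0 0 0 15'; python3 - <<'E'
from h import *
z=snap('wrist','w10'); crop(z,150,120,200,100,4,'w10'); print(bot.get_obs()['contact_force'].round(2),bot.get_obs()['eef_pos'].round(4))
E
```

```text
t: 15.3
eef_pos: [0.4662, 0.3191, 0.0369]
tool_rot: [0.706, -0.05, 0.705, 0.05]
contact_force: [1.5, -4.7, 1.7]
gripper_width: 0.302
[ 0.17 -5.39  3.24] [0.4661 0.3191 0.0369]
```

View pics/w10.png

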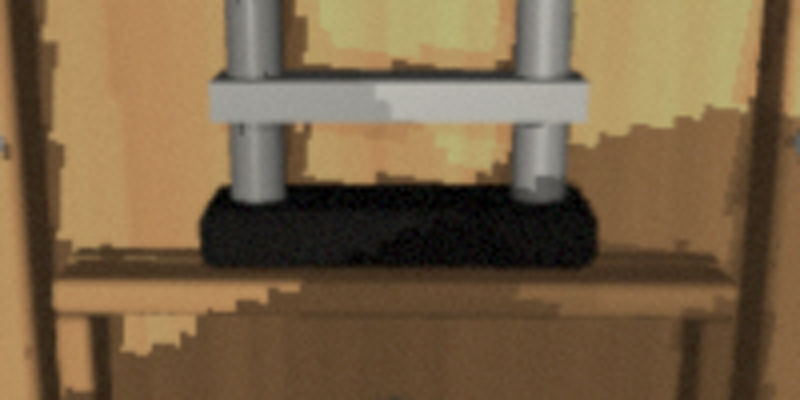

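```bash
python3 -m jog '0 .5 0 0 0 0 15;0 .5 0 0 0 0 15;0 0 0 0 0 0 15';python3 -m jog '0 .5 0 0 0 0 15;0 .5 0 0 0 0 15;0 0 0 0 0 0 15;0 0 0 0 0 0 15'
```

```text
t: 15.65
eef_pos: [0.466, 0.32, 0.0369]
tool_rot: [0.705, -0.05, 0.705, 0.05]
contact_force: [-0.7, -6.0, 2.6]
gripper_width: 0.3
t: 16.05
eef_pos: [0.4659, 0.321, 0.0369]
tool_rot: [0.705, -0.05, 0.705, 0.05]
contact_force: [0.9, -5.1, 1.9]
gripper_width: 0.303
```

```bash
python3 - <<'E'
from h import *
z=snap('wrist','w11'); crop(z,150,120,200,100,4,'w11'); print(bot.get_obs()['contact_force'].round(2))
o0=np.array([.4661,.3191,.0369])
for f in('w9','w10','w11'):
    z=load(f'pics/{f}.npz'); o=bot.get_obs()['eef_pos']; r=R()
    u=np.array([-.141,.99,0]); 
    P=cloud(z,150,350,60,220); W=P[:,2]; a=P@u; lat=(P-o)@r[:,2]
    k=(abs(lat)<.02)&(W>.0285)&(W<.034); 
    h=np.percentile(a[k],[1,5,10,20]) ; print(f,'pad top near edge',h.round(4))
    k=(abs(lat)<.006)&(W>.022)&(W<.036)&(a>.25); hh=np.histogram(a[k],np.arange(.25,.36,.002)); print([(int(c),round(e,3)) for c,e in zip(*hh) if c>20])
    k=(abs(lat)>.03)&(abs(lat)<.044)&(W>.018)&(W<.03)&(a>.2); print('nose',np.percentile(a[k],[95,98,99]).round(4))
E
```

```text
[ 0.97 -4.87  2.55]
w9 pad top near edge [0.281  0.2817 0.2824 0.2837]
[(58, np.float64(0.262)), (82, np.float64(0.264)), (106, np.float64(0.266)), (49, np.float64(0.28)), (99, np.float64(0.282)), (101, np.float64(0.284)), (102, np.float64(0.286)), (112, np.float64(0.288)), (39, np.float64(0.298)), (111, np.float64(0.3)), (100, np.float64(0.302)), (51, np.float64(0.304)), (79, np.float64(0.326))]
nose [0.2676 0.2678 0.3263]
w10 pad top near edge [0.2816 0.2821 0.2829 0.284 ]
[(85, np.float64(0.274)), (100, np.float64(0.276)), (34, np.float64(0.278)), (23, np.float64(0.28)), (85, np.float64(0.282)), (99, np.float64(0.284)), (101, np.float64(0.286)), (124, np.float64(0.288)), (31, np.float64(0.298)), (101, np.float64(0.3)), (101, np.float64(0.302)), (57, np.float64(0.304)), (26, np.float64(0.326))]
nose [0.2785 0.2786 0.2787]
w11 pad top near edge [0.2814 0.2819 0.2826 0.2838]
[(84, np.float64(0.276)), (81, np.float64(0.278)), (33, np.float64(0.28)), (88, np.float64(0.282)), (90, np.float64(0.284)), (98, np.float64(0.286)), (133, np.float64(0.288)), (41, np.float64(0.298)), (93, np.float64(0.3)), (103, np.float64(0.302)), (62, np.float64(0.304))]
nose [0.2804 0.2805 0.2805]
```

View pics/w11.png

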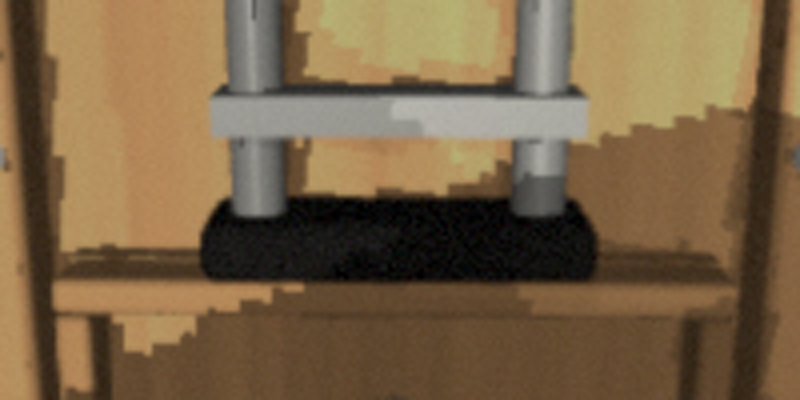

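```bash
python3 -m jog '0 .5 0 0 0 0 15;0 .5 0 0 0 0 15;0 .5 0 0 0 0 15;0 0 0 0 0 0 15';python3 -m jog '0 .5 0 0 0 0 15;0 .5 0 0 0 0 15;0 0 0 0 0 0 15;0 0 0 0 0 0 15'
```

```text
t: 16.5
eef_pos: [0.4657, 0.322, 0.0369]
tool_rot: [0.705, -0.05, 0.705, 0.049]
contact_force: [1.1, -5.7, 2.3]
gripper_width: 0.304
t: 16.9
eef_pos: [0.4656, 0.3225, 0.0369]
tool_rot: [0.705, -0.05, 0.705, 0.049]
contact_force: [0.7, -8.0, 3.7]
gripper_width: 0.301
```

```bash
python3 -m jog '0 .5 0 0 0 0 15;0 .5 0 0 0 0 15;0 0 0 0 0 0 15;0 0 0 0 0 0 15';python3 -m jog '0 .5 0 0 0 0 15;0 .5 0 0 0 0 15;0 0 0 0 0 0 15;0 0 0 0 0 0 15'; python3 - <<'E'
from h import *
z=snap('wrist','w12'); crop(z,150,120,200,100,4,'w12')
F=[]
for i in range(6):
    F.append(bot.get_obs()['contact_force']); bot.read_camera('top')
print(np.mean(F,0).round(2))
o=bot.get_obs()['eef_pos']; r=R();u=np.array([-.141,.99,0])
P=cloud(z,150,350,60,220); W=P[:,2]; a=P@u; lat=(P-o)@r[:,2]
k=(abs(lat)<.02)&(W>.0285)&(W<.034); print(np.percentile(a[k],[1,5,10,20]).round(4))
k=(abs(lat)>.03)&(abs(lat)<.044)&(W>.018)&(W<.03)&(a>.2); print('nose',np.percentile(a[k],[95,98,99]).round(4))
E
```

```text
t: 17.3
eef_pos: [0.4656, 0.323, 0.0368]
tool_rot: [0.705, -0.05, 0.705, 0.049]
contact_force: [1.1, -8.0, 5.0]
gripper_width: 0.303
t: 17.7
eef_pos: [0.4655, 0.3234, 0.0368]
tool_rot: [0.705, -0.05, 0.705, 0.048]
contact_force: [1.5, -10.7, 4.2]
gripper_width: 0.308
[ 0.64 -9.88  4.85]
[0.2833 0.2839 0.2845 0.2857]
nose [0.2828 0.2829 0.283 ]
```

```bash
python3 -m jog '0 .5 0 0 0 0 15;0 .5 0 0 0 0 15;0 .5 0 0 0 0 15;0 .5 0 0 0 0 15;0 0 0 0 0 0 15';python3 -m jog '0 0 0 0 0 0 15;0 0 0 0 0 0 15'; python3 - <<'E'
from h import *
z=snap('wrist','w13'); crop(z,0,0,512,384,1.56,'w13');s=snap('scene','s13');crop(s,130,110,160,130,5,'s13')
o=bot.get_obs()['eef_pos']; r=R();u=np.array([-.141,.99,0])
P=cloud(z,150,350,60,220); W=P[:,2]; a=P@u; lat=(P-o)@r[:,2]
k=(abs(lat)<.02)&(W>.0285)&(W<.034); print(np.percentile(a[k],[1,5,10,20]).round(4))
k=(abs(lat)>.03)&(abs(lat)<.044)&(W>.018)&(W<.03)&(a>.2); print('nose',np.percentile(a[k],[95,98,99]).round(4))
E
```

```text
t: 18.55
eef_pos: [0.4654, 0.3244, 0.0368]
tool_rot: [0.705, -0.05, 0.706, 0.048]
contact_force: [0.9, -12.0, 6.8]
gripper_width: 0.303
t: 18.75
eef_pos: [0.4654, 0.3243, 0.0368]
tool_rot: [0.705, -0.05, 0.706, 0.048]
contact_force: [1.8, -12.2, 6.0]
gripper_width: 0.299
[0.2836 0.2846 0.2853 0.2865]
nose [0.2837 0.2838 0.2839]
```

View pics/s13.png

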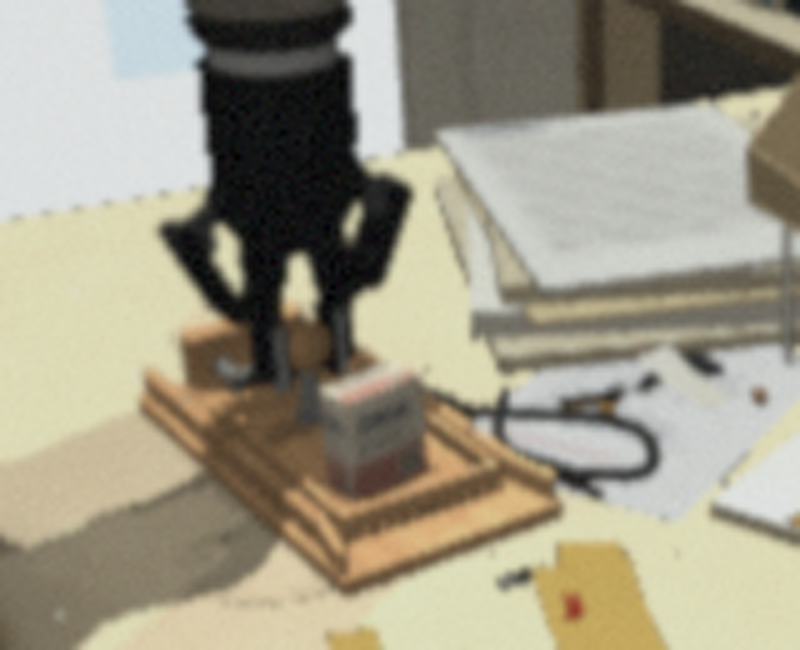

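```bash
python3 -m jog '0 0 0 0 0 0 55;0 0 0 0 0 0 55;0 0 0 0 0 0 55;0 0 0 0 0 0 55'; python3 - <<'E'
from h import *
z=snap('wrist','w14'); crop(z,0,0,512,384,1.56,'w14')
o=bot.get_obs()['eef_pos']; r=R();u=np.array([-.141,.99,0])
P=cloud(z,150,350,60,220); W=P[:,2]; a=P@u; lat=(P-o)@r[:,2]
k=(abs(lat)<.02)&(W>.0285)&(W<.034); print(np.percentile(a[k],[1,5,10,20]).round(4))
k=(abs(lat)>.03)&(abs(lat)<.044)&(W>.018)&(W<.03)&(a>.2); print('nose',np.percentile(a[k],[95,98,99]).round(4))
E
```

```text
t: 19.25
eef_pos: [0.4644, 0.3289, 0.0368]
tool_rot: [0.705, -0.05, 0.705, 0.051]
contact_force: [-0.4, -0.0, -1.1]
gripper_width: 0.642
[0.2828 0.2838 0.2845 0.2857]
nose [0.2828 0.2829 0.2831]
```

View pics/w14.png

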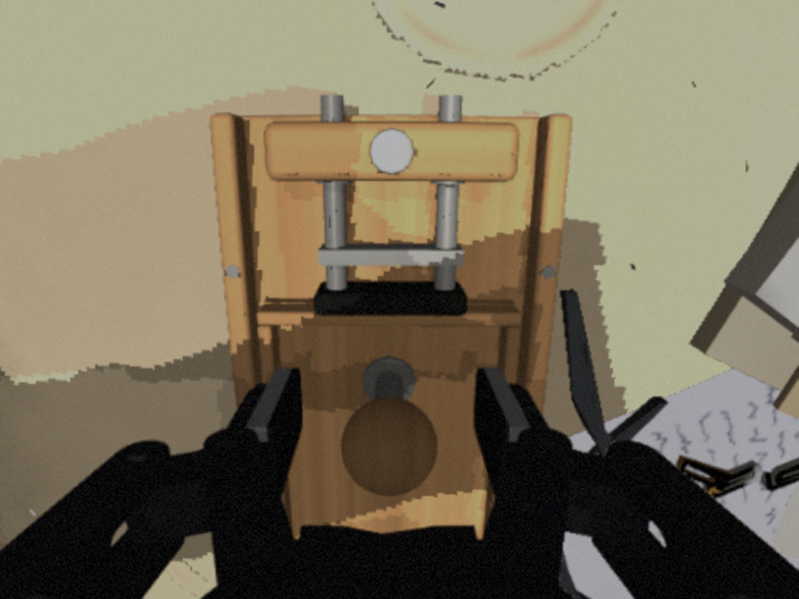

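```bash
python3 -m jog '-10 0 0 0 0 0 55;-25 0 0 0 0 0 55;-35 0 0 0 0 0 55;-40 0 0 0 0 0 55;-30 0 0 0 0 0 55';python3 -m jog '-10 -30 0 0 0 0 55;0 -40 0 0 0 0 55;0 -40 0 0 0 0 55;0 -30 0 0 0 0 55;0 0 0 0 0 0 55'; python3 - <<'E'
from h import *
z=snap('wrist','w15'); crop(z,0,0,512,384,1.56,'w15');s=snap('scene','s15');crop(s,130,110,160,130,5,'s15')
o=bot.get_obs()['eef_pos']; r=R();u=np.array([-.141,.99,0])
P=cloud(z,60,450,20,380); W=P[:,2]; a=P@u; lat=(P-o)@r[:,2]
k=(abs(lat)<.02)&(W>.0285)&(W<.034)&(a>.27)&(a<.3); print(np.percentile(a[k],[1,5,10,20]).round(4))
k=(abs(lat)>.03)&(abs(lat)<.043)&(W>.02)&(W<.03)&(a>.2)&(a<.3); print('nose',np.percentile(a[k],[95,98,99]).round(4))
k=(abs(lat)<.0445)&(abs(lat)>.0405)&(W>.02)
for c in np.arange(.14,.285,.02):
    q=k&(abs(a-c)<.006); print('wall top',c.round(2),np.median(W[q]).round(4) if q.sum()>3 else '')
E
```

```text
t: 19.8
eef_pos: [0.4652, 0.328, 0.1797]
tool_rot: [0.706, -0.049, 0.705, 0.05]
contact_force: [0.1, 0.8, 1.0]
gripper_width: 0.648
t: 20.3
eef_pos: [0.485, 0.1839, 0.1877]
tool_rot: [0.706, -0.047, 0.705, 0.047]
contact_force: [0.4, 0.4, -0.2]
gripper_width: 0.644Traceback (most recent call last):
  File "<stdin>", line 5, in <module>
    return _quantile_unchecked(
        a, q, axis, out, overwrite_input, method, keepdims, weights)
    return _ureduce(a,
                    func=_quantile_ureduce_func,
    ...<5 lines>...
                    overwrite_input=overwrite_input,
                    method=method)
    r = func(a, **kwargs)
    result = _quantile(arr,
                       quantiles=q,
    ...<2 lines>...
                       out=out,
                       weights=wgt)
    slices_having_nans = np.isnan(arr[-1, ...])
                                  ~~~^^^^^^^^^
IndexError: index -1 is out of bounds for axis 0 with size 0
```

View pics/w15.png

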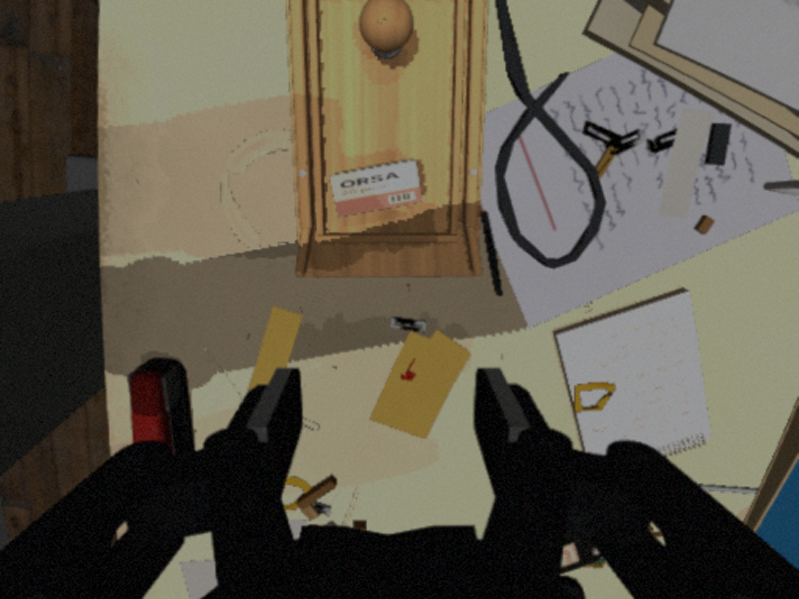

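View pics/s15.png

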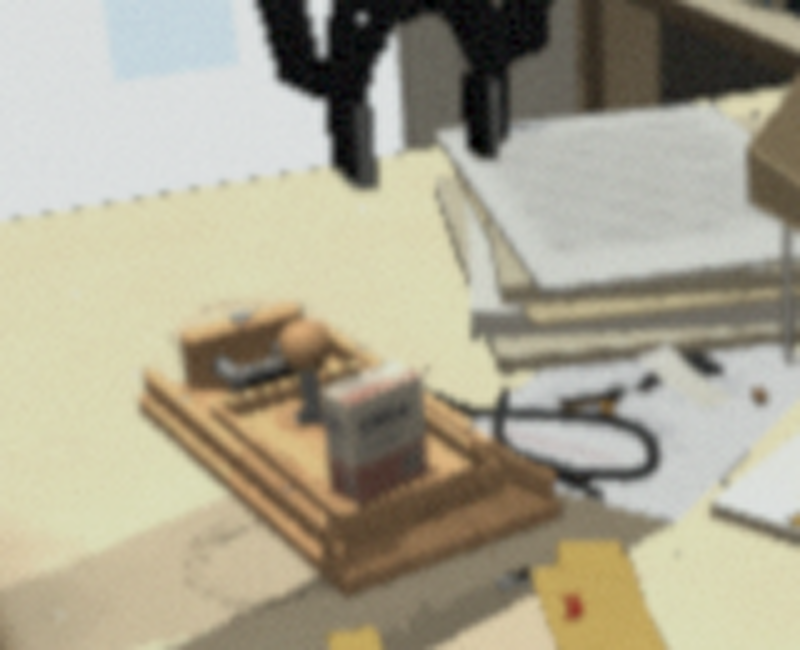

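```bash
python3 -m jog '0 40 0 0 0 0 55;0 40 0 0 0 0 55;0 0 0 0 0 0 55;0 0 0 0 0 0 55'; python3 - <<'E'
from h import *
z=snap('wrist','w16'); crop(z,150,30,200,150,4,'w16')
o=bot.get_obs()['eef_pos']; r=R();u=np.array([-.141,.99,0])
P=cloud(z,60,450,0,300); W=P[:,2]; a=P@u; lat=(P-np.array([.4644,.3289,0]))@np.array([.99,.141,0])
k=(abs(lat)<.02)&(W>.0285)&(W<.034)&(a>.27)&(a<.3); print(k.sum(),np.percentile(a[k],[1,5,10,20]).round(4))
k=(abs(lat)>.03)&(abs(lat)<.043)&(W>.02)&(W<.03)&(a>.2)&(a<.3); print('nose',np.percentile(a[k],[95,98,99]).round(4))
k=(abs(lat)<.0445)&(abs(lat)>.0405)&(W>.02)
for c in np.arange(.14,.285,.02):
    q=k&(abs(a-c)<.006); print('wall top',c.round(2),np.median(W[q]).round(4) if q.sum()>3 else '')
E
```

```text
t: 20.8
eef_pos: [0.4722, 0.2709, 0.1866]
tool_rot: [0.705, -0.052, 0.705, 0.052]
contact_force: [-0.7, -0.9, -0.9]
gripper_width: 0.643
394 [0.2827 0.2828 0.2836 0.2838]
nose [0.2814 0.2823 0.2824]
wall top 0.14 0.0254
wall top 0.16 0.0257
wall top 0.18 0.0257
wall top 0.2 0.0257
wall top 0.22 0.0256
wall top 0.24 0.0257
wall top 0.26 0.0255
wall top 0.28 0.0254
```

View pics/w16.png

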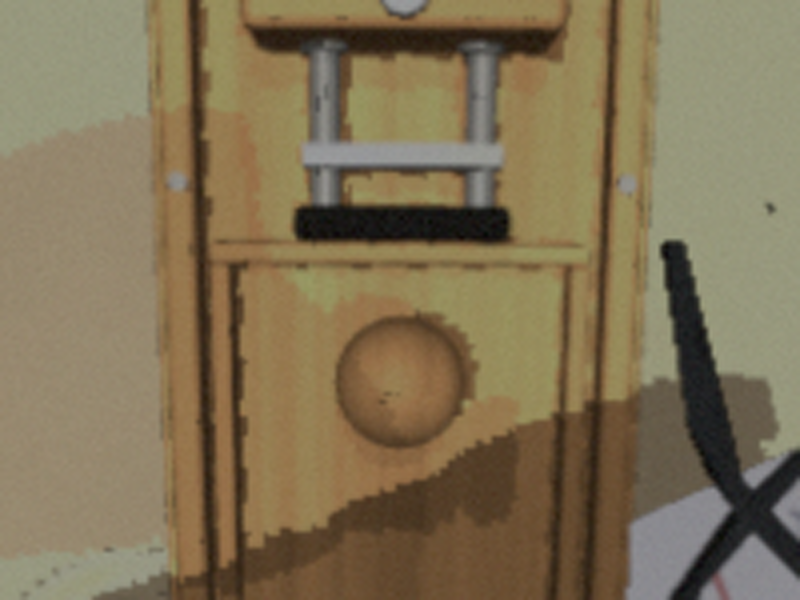

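The tray lies level: its wall tops read 25.4–25.7 mm along the whole length. The nose touches the pad, which is still about 1–2 mm compressed. I'm handing in.

```bash
python3 -c "
from station import bot
print(bot.hand_in(), bot.get_obs()['t'])"
```

```text
the job is handed in; nothing more can be done
the job is handed in; nothing more can be done
```

The tray is in its dock, pressed against the pad and released. I handed the job in at about 21 s of the 67 s; no verdict was reported.

**What I did:** I gripped the knob and dragged the tray in line with the dock. I raised only the knob end about 12 mm, so the nose cleared the step by about 6 mm, and drew it in along the lane's centre. I lowered the knob end once the tray's centre was near the mouth edge. Then I pushed in small steps against the pad and let go.

**Last checks after letting go:**
- **Flat and straight:** the tray's wall tops read 25.4 to 25.7 mm along the whole length, over a deck at 9.7 mm. It looks parallel to the rails, and its tail is about 25 mm inside the mouth edge.
- **Touching the pad:** the nose still reads against the pad, which is about 1 to 2 mm short of its rest position, so some 2 to 4 N. This is worked out from depth readings that are only good to about 1 mm.
- **Pressing home:** the wrist read about 12 N. The pad had moved about 3 mm, so roughly 6 N was on it and the rest was friction on the deck.
- **Carton:** it stands upright on the tray floor.
- **Bystanders:** I steered well clear of the date stamp and the blue box, but did not measure their positions again at the end.

**Disagreements:**
- **Yellow block:** depth showed an unlisted block about 14 mm high in the tray's path. I probed it with the shut fingers; they passed through with no force and it did not move, so I ignored it.
- **First pad reading:** a wrist force of about 5 N looked like the pad at first. The pictures showed the nose had not reached it, so I took that as friction and pressed on.

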